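Shut the budgie carrying box and lock its hasp with the turning staple

ROBOT

A 6-joint arm with a two-finger parallel gripper is mounted at the origin on the work surface. World frame = base frame: x ahead of the robot, y to its left, z up, the work surface at z = 0. Lengths are in m, angles in rad, forces in N, time in s.
With the tool pointing down it reaches from about 0.2 to 0.875 m from the base axis. Payload 3.4 kg.
Tool frame: the origin (TCP) lies midway between the tips of the shut fingers; the grasp point (between the pads) lies 19 mm behind it; z points along the fingers, y is the direction in which the jaws open and shut (so a half turn about z gives the same grasp; the last joint's range is limited). The gripper opens to 94 mm and grips with 3 to 60 N. Pads are 16 mm wide; open, the fingers measure 119 mm over their backs; the gripper's body (75 mm by 177 mm) begins 78 mm behind the grasp point.
Start: joints at [1.19, 0.276, 1.505, -0, 1.361, -0.121], TCP at [0.148, 0.556, 0.205] pointing down, gripper open.
Joint ranges: [-2.89, 2.89], [-0.75, 2.08], [0.22, 2.7], [-1.18, 4.32], [0.11, 2.71], [-2.7, 2.7]. Speed limits (rad/s): [2.57, 2.57, 3.14, 3.14, 3.14, 3.14].

INTERFACE

Orientations are given as a 3x3 rotation matrix whose columns are the frame's x, y, z axes.
In Python, from plant import sensors, viewer, bot gives the robot as it stands. The module is installed in compiled form; this text tells all that it offers.
- The arm moves only by the tool apply_moves, never from a script. Its argument "commands" is a list that holds one entry, the list of rows, each a list of 7 numbers: the shift along the world's x, y, z in mm, then the turn, a rotation vector about the world's x, y, z in rad, then the closure in counts, from 0 (fully open) to 255 (shut). In form: [[[dx, dy, dz, rx, ry, rz, grip], ...]]. A call has 1 to 5 rows; each row is the pose to reach, as a shift and turn from the pose measured when the call began; what a row does not reach only later rows make up. A row lasts 1/10 s, in which the tool goes at most 50 mm and 8.59 degrees, less where a joint would pass 70% of its speed; a pose out of reach is approached as far as the arm can. A call with a gripper value outside its range is refused whole. The fingers move at their own pace and stop on an object; "squeeze" is the grip in N (left out, the last holds). Time passes only in rows, so rows that repeat a pose let the fingers close. It gives the time, the measured TCP pose, the force and the opening at its end, in the units of the state.
- sensors.sense(): the state, without advancing time (a new reading comes with each control period).
- viewer.read_camera(name): name is "scene" or "top" or "wrist"; returns (picture, depth): 400x640x3 uint8, blue, green, red; 400x640 float32, m along the optical axis (not along the pixel's ray), 0 where there is no reading.
- viewer.camera_params(name): a dict with "fovy" (degrees; the focal length in pixels is half the picture's height over the tangent of half this angle, whatever the lens; pixels are square), "cx", "cy" (the principal point, pixels), "world_from_camera" (4x4, takes a point from camera to world coordinates). Camera axes: x right, y up, looking along -z (the intrinsics and any distortion apply to the point x, -y, -z); pixel columns grow to the right and rows downward; lengths in m; the calibration is good to about 2 mm. A picture is of the moment at which its call begins: read the wrist's pose just before it. camera_params takes no time and is no camera call; for the wrist camera it gives the pose at the moment of the call.
- bot.close_job(): hands the job in, once; it reports no verdict.
The state is a dict: "time": time; "joints": joint angles; "joint_velocities": joint speeds; "joint_efforts": joint torques, N m; "ee_pos": TCP position; "orientation": TCP orientation; "force": force on the tool from outside, world axes, zero at the start; "wrist_torque": the same for the moment, N m; "opening": opening from 0.0 (shut) to 1.0 (fully open).
Only numpy, scipy, OpenCV 4.12 (cv2) and the standard library are available. Lean on these libraries where they do the work, as an engineer would, in place of code of your own. Each camera call takes 0.05 s, during which the arm holds its last target.

TASK

The budgies' plywood carrying box stands with its wire door open: swing the door fully shut, then swing the steel hasp down until it lies flat over the brass staple, setting the wing straight and easing the worn, loose-pinned strap sideways as needed so that its slot drops over. Then lock the hasp by turning the wing a quarter turn, either way, so that it stands squarely across the strap, and let go. Use only light finger pressure on the door and never force the hasp down on the staple; leave the feeder cup, bath bowl, scoop and bell where they are.

Things in the scene. Friction and masses are not known exactly. Their poses are not given: they have to be found in the camera images.
- carrier: Plywood carrying box, fixed to the table, 272 mm deep (its x, front to back), 260 wide (y, to its left), 208 high; wire handle on the flat rear roof to 247. Origin: centre of underside, z up. Front wall (x = -136) is 70 high; from its top edge the front slopes up and back at 35 degrees to the horizontal, 240 mm long. Door, hasp and staple are on the slope, on the middle plane y = 0.
- staple_foot (a point): On the slope's plywood at the staple's foot, on the wing's turning axis, 65 mm up the slope from its lower edge. Fixed to the box. Its frame is the slope's: x straight up the slope, y to the left, z square out of the slope (35 degrees from vertical, leaning to the front).
- door (a joint): Door angle, rad: 0 shut, flush with the slope, against its stop; grows to 1.9 as the lower edge lifts off the slope. Stiff hinge (0.25 N m, 2 to 4 N at the free edge), stays where left, starts half open. Wood-framed wire door 170 mm wide, 112 mm along the slope, 9 thick. Its free (lower) rail is 22 mm wide, solid, clear to press from 20 to 80 mm either side of the middle.
- door_hinge (a point): Middle of the door's hinge axis (its upper edge), in the slope's surface, 162 mm up the slope from staple_foot; the axis runs along y. The frame turns with the door: the door extends along -x, outer side +z; when shut it equals the slope's frame.
- door_rail (a point): On the outer face of the door's free rail, its middle, 103 mm from the hinge axis. The hasp's pin is on this rail's free edge, 9 mm farther from the hinge.
- hasp (a joint): Hasp angle against the door, rad: 0 in line with the door (with the door shut: flat over the staple, 2 mm off the plywood, at its stop); 1.57 square to the door, 2.7 folded back. Stays where left (0.06 N m, under 1 N at its end). If the wing is askew by over 0.15 rad, or the strap sits over 2 mm to one side, it stops on the wing at about 0.5 rad; pressing on levers the door open.
- hasp_hinge (a point): Middle of the hasp's hinge pin on the door's free edge, 112 mm from the door's hinge and parallel to it, 3.5 mm outside the door's face; axes as door_hinge. It turns with the door, not with the hasp. With the door shut it lies 50 mm up the slope from the wing's turning axis.
- hasp_slot (a point): Same point as hasp_hinge. Steel strap 36 mm wide, 3 thick, 100 long from the pin; slot on its middle line 14 mm wide from 30 to 72 mm from the pin, solid end beyond (push at 88), rolled lip 6 mm thick at 98. Worn: the strap slides on its pin up to 6 mm to either side of the middle plane, not shown by any reading; 1 N shifts it, e.g. nipping its edges between the fingers centres it.
- wing (a joint): Angle of the brass wing about the slope's outward normal, rad: 0 straight (its length up and down the slope, as the slot); +1.57 or -1.57 square across the strap, locking it; stops at 1.6 either way. Positive is anticlockwise seen from outside. Light friction (0.04 N m); stays where left; starts up to 0.7 askew.
- wing_grip (a point): Centre of the wing, on its turning axis, 14.5 mm out from staple_foot. 28 mm long (this frame's x), 9 thick (y), 15 tall (z, the turning axis); underside 7 mm, top 22 mm above the plywood. Frame turns with the wing. The closed strap's top is 5 mm above the plywood: fingertips must stay above it. Pinch across the 9 mm, tool along the axis (leaning 35 degrees), and turn about it.
- feeder_cup: Yellow plastic feeder cup, loose, 72 mm across the rim, 50 mm high, with two small hooks; origin at the centre of its underside. Leave alone.
- bath: Clear glass bird bath bowl, loose, 116 mm across, 45 mm high; origin at the centre of its underside. Leave alone.
- scoop: Aluminium seed scoop, loose, 172 mm long, 24 mm high, lying flat along its x; origin on its underside where handle and pan join. Leave alone.
- bell: Red plastic bell toy, loose, 52 mm across, 50 mm high, standing on the turntable tray; origin at the centre of its underside. Leave alone.
- turntable: White round turntable tray, fixed, 190 mm across, 24 mm high, beside the box; origin at the centre of its underside.

How it is judged:
On the way:
1. the door is shut and the hasp lies flat over the staple, with the wing still straight in its slot (value of joint each of door, hasp below 0.03 rad and value of joint wing between -0.3 and 0.3 rad), for 0.2 s.
At the end, for the whole second after the job is handed in: Door shut (within 0.03 rad), hasp flat over the staple (within 0.03 rad), wing turned across the strap either way (within 0.27 rad of square), the cup, bath, scoop and bell within 30 mm of where they stood (value of joint each of door, hasp below 0.03 rad and (value of joint wing above 1.3 rad or value of joint wing below -1.3 rad) and distance of each of feeder_cup, bath, scoop, bell from where it was at the start of the episode below 0.03 m); the robot touches nothing.
It fails at once if the door is pressed harder than 45 N (contact force between the fingers and door_c0 above 45 N or contact force between the fingers and door_c1 above 45 N or contact force between the fingers and door_c2 above 45 N or contact force between the fingers and door_c3 above 45 N).
It fails at once if the hasp is forced down on the staple's wing (over 150 N between them) (contact force between hasp and wing above 150 N).
It fails at once if the cup, bath, scoop or bell is knocked away (30 mm) or tipped over (distance of any of feeder_cup, bath, scoop, bell from where it was at the start of the episode above 0.03 m or angle between any of feeder_cup, bath, scoop, bell's own z axis and vertical above 0.4 rad).
It also fails if it takes over 72 s, if anything falls off the work surface, if the arm or the gripper's body presses on something with over 40 N, if the wrist force passes 120 N, or if a joint passes its speed limit or range.

## Working session

There is one attempt and no reset: what is moved stays moved. The work goes in short steps, Python scripts to look and compute and a tool call to move; the robot and the scene stay as the last step left them, time stands still between calls to the robot, and variables do not carry over. Pictures are saved under pics/ and viewed, and the job is handed in when it is done.

Besides the shell and the picture viewer there is one more tool, called as name(argument=value, ...), one argument or row to a line, values as JSON. apply_moves: Moves the arm, as the interface text tells. Its arguments: {"type":"object","properties":{"commands":{"type":"array","items":{"type":"array","items":{"type":"array","items":{"type":"number"}}}},"squeeze":{"type":"number"}},"required":["commands"]}

```bash
mkdir -p pics; cat > h.py <<'E'
import numpy as np, cv2
from plant import sensors, viewer, bot
def K(n):
    p=viewer.camera_params(n); f=200/np.tan(np.radians(p['fovy'])/2); return p,f
def snap(n,fn):
    im,d=viewer.read_camera(n); p,f=K(n)
    cv2.imwrite('pics/'+fn+'.png',im); np.savez('pics/'+fn+'.npz',im=im,d=d,T=p['world_from_camera'],f=f,cx=p['cx'],cy=p['cy']); return im,d,p
def load(fn): return np.load('pics/'+fn+'.npz')
def pt(s,u,v,z=None):
    z=s['d'][int(v),int(u)] if z is None else z
    c=np.array([(u-s['cx'])/s['f']*z,-(v-s['cy'])/s['f']*z,-z,1]); return (s['T']@c)[:3]
def cloud(s):
    d=s['d']; v,u=np.mgrid[:400,:640]
    c=np.stack([(u-s['cx'])/s['f']*d,-(v-s['cy'])/s['f']*d,-d,np.ones_like(d)],-1); return (c@s['T'].T)[...,:3]
def proj(s,P):
    c=np.linalg.inv(s['T'])@np.r_[P,1]; return s['cx']+s['f']*c[0]/-c[2], s['cy']-s['f']*c[1]/-c[2]
E
python3 - <<'E'
from h import *
print(sensors.sense())
for n in ['scene','top','wrist']:
    snap(n,n+'0'); print(n,viewer.camera_params(n))
E
```

```text
{'time': 0.0, 'joints': array([ 1.19000928e+00,  2.76537549e-01,  1.50610914e+00, -7.81656437e-06,
        1.36068047e+00, -1.21011316e-01]), 'joint_velocities': array([ 0.00110066,  0.0003658 , -0.00155728, -0.00074332, -0.00026637,
       -0.00164324]), 'joint_efforts': array([ 1.36214494e-03, -4.04601109e+01, -2.37219143e+01,  7.05042109e-02,
        3.48729780e-02, -1.17329428e-04]), 'ee_pos': array([0.14750157, 0.55518017, 0.20464705]), 'orientation': array([[-9.66447966e-01,  2.56861679e-01, -6.37533832e-04],
       [ 2.56862391e-01,  9.66446641e-01, -1.61310765e-03],
       [ 2.01796892e-04, -1.72274307e-03, -9.99998496e-01]]), 'force': array([-0.45685936,  0.30061782,  0.06266775]), 'wrist_torque': array([ 0.03857741, -0.0539253 , -0.01019994]), 'opening': 1.0023762883592933}
scene {'fovy': 56.84670591342633, 'cx': 312.1942117276573, 'cy': 199.72268159945213, 'world_from_camera': array([[ 0.79152608, -0.45771672,  0.40494675,  0.92243525],
       [ 0.6111132 ,  0.58715378, -0.53084   , -0.31905231],
       [ 0.00520834,  0.667642  ,  0.74446426,  0.69550276],
       [ 0.        ,  0.        ,  0.        ,  1.        ]])}
top {'fovy': 44.63330951294268, 'cx': 317.6362058929263, 'cy': 202.04504380768006, 'world_from_camera': array([[-0.01341218,  0.99528274, -0.09608529,  0.48554525],
       [-0.99984094, -0.01221942,  0.01299124,  0.08435949],
       [ 0.01175585,  0.09624425,  0.99528832,  1.14529154],
       [ 0.        ,  0.        ,  0.        ,  1.        ]])}
wrist {'fovy': 63.201505008026714, 'cx': 318.4776371532344, 'cy': 197.07015111991424, 'world_from_camera': array([[ 0.25659278, -0.93840746, -0.23141215,  0.07949379],
       [ 0.96651825,  0.2487291 ,  0.0630579 ,  0.57294055],
       [-0.00161506, -0.23984427,  0.97081003,  0.38395744],
       [ 0.        ,  0.        ,  0.        ,  1.        ]])}
```

View pics/scene0.png

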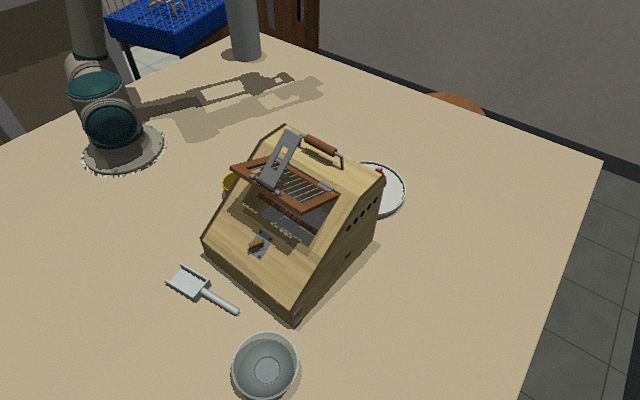

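View pics/top0.png

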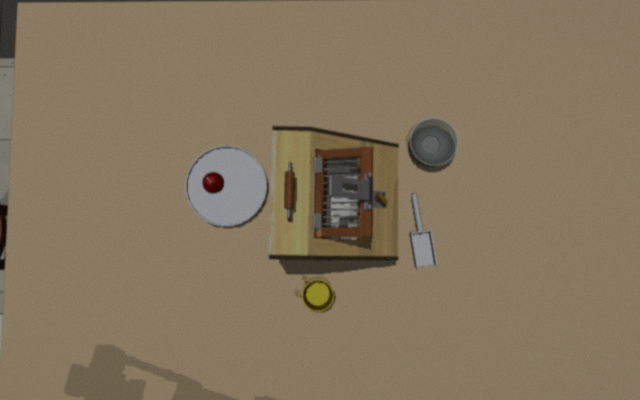

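View pics/wrist0.png

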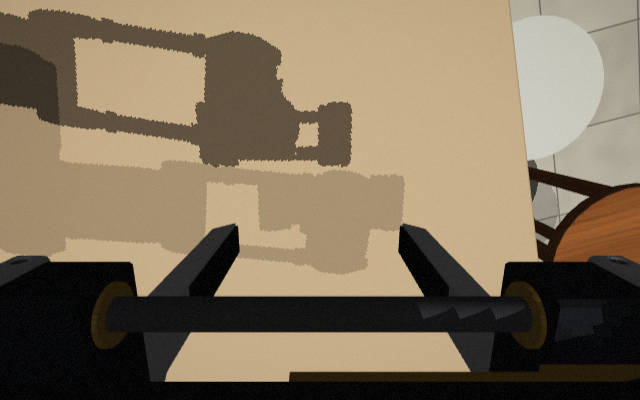

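```bash
cat > a.py <<'E'
from h import *
for n in ['scene0','top0']:
    s=load(n); C=cloud(s).reshape(-1,3); d=s['d'].reshape(-1)
    m=(d>0)
    C=C[m]
    # plane search: region around box
    P=C[(abs(C[:,0]-.47)<.25)&(abs(C[:,1]-.05)<.3)&(C[:,2]>.06)&(C[:,2]<.3)]
    # ransac w/ normal constraint 35deg
    rng=np.random.default_rng(0); best=(0,)
    for _ in range(4000):
        a,b,c=P[rng.choice(len(P),3)]; nn=np.cross(b-a,c-a); l=np.linalg.norm(nn)
        if l<1e-5: continue
        nn/=l; nn*=np.sign(nn[2])
        if abs(np.degrees(np.arccos(nn[2]))-35)>4: continue
        k=np.sum(abs((P-a)@nn)<.002)
        if k>best[0]: best=(k,nn,a)
    k,nn,a=best; I=P[abs((P-a)@nn)<.003]
    cen=I.mean(0); _,_,V=np.linalg.svd(I-cen,full_matrices=False); nn=V[2]*np.sign(V[2,2])
    print(n,k,nn,np.degrees(np.arccos(nn[2])),'yaw box x', np.degrees(np.arctan2(-nn[1],-nn[0])),cen, len(P))
    # roof
    R=P[(P[:,2]>.2)&(P[:,2]<.216)]; print('roof',R[:,2].mean(), cv2.minAreaRect(R[:,:2].astype(np.float32)))
    print('slope',cv2.minAreaRect(I[:,:2].astype(np.float32)), I[:,2].min(),I[:,2].max())
E
python3 a.py; python3 - <<'E'
import cv2
a=cv2.imread('pics/scene0.png')[110:330,190:400]; cv2.imwrite('pics/sc0z.png',cv2.resize(a,None,fx=2.7,fy=2.7,interpolation=cv2.INTER_CUBIC))
a=cv2.imread('pics/top0.png')[115:270,260:410]; cv2.imwrite('pics/tp0z.png',cv2.resize(a,None,fx=3.8,fy=3.8,interpolation=cv2.INTER_CUBIC))
E
```

```text
scene0 8693 [-0.01835808 -0.57259317  0.81963409] 34.95181852359864 yaw box x 88.16365187877209 [ 0.60842399 -0.02857528  0.12457976] 16064
roof 0.2072721982834645 ((0.5936198234558105, 0.09256962686777115), (0.1483001857995987, 0.253300279378891), 88.28341674804688)
slope ((0.5937769412994385, 0.01512502133846283), (0.24239090085029602, 0.25955212116241455), 88.21928405761719) 0.06655793642321295 0.23978031195720173
top0 5054 [-0.01686494 -0.57206116  0.82003756] 34.911446308417396 yaw box x 88.31135165468916 [ 0.58177825 -0.01184344  0.13745385] 14301
roof 0.20738669068410606 ((0.5927644371986389, 0.0959247350692749), (0.13613644242286682, 0.2552343010902405), 88.22228240966797)
slope ((0.592472493648529, 0.014469422399997711), (0.24182908236980438, 0.25941598415374756), 88.33739471435547) 0.06803771720107021 0.24311927397555755
```

View pics/sc0z.png

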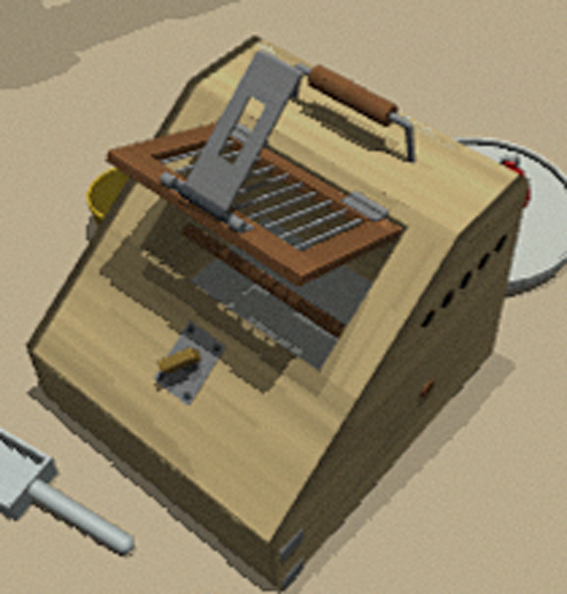

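View pics/tp0z.png

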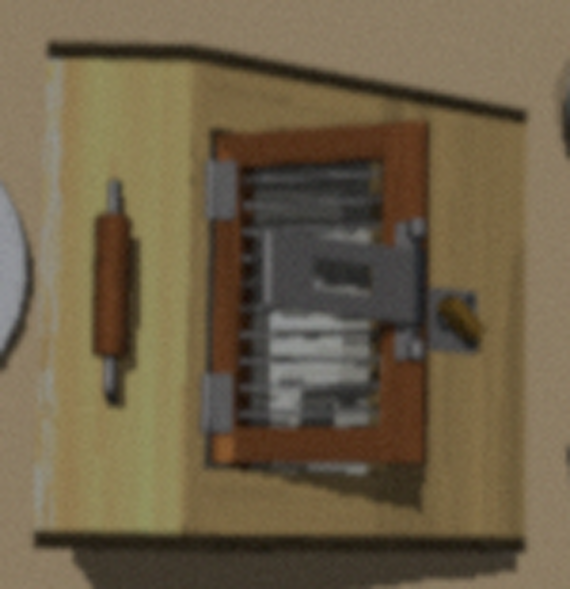

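```bash
cat > b.py <<'E'
from h import *
yaw=np.radians(88.25)
bx=np.array([np.cos(yaw),np.sin(yaw),0]); by=np.array([-np.sin(yaw),np.cos(yaw),0])
for n in ['scene0','top0']:
    s=load(n); C=cloud(s); im=s['im']; D=s['d']>0
    P=C.reshape(-1,3)[D.reshape(-1)]
    X=P@bx;Y=P@by
    t=np.radians(35); nn=-np.sin(t)*bx+np.array([0,0,np.cos(t)])
    reg=(abs(P[:,0]-.59)<.2)&(abs(P[:,1])<.25)&(P[:,2]>.06)&(P[:,2]<.25)
    h=P@nn; off=np.median(h[reg&(P[:,2]<.11)&(X<-.0)]) 
    hist,e=np.histogram(h[reg],np.arange(0,.3,.001)); off=e[hist.argmax()]+.0005
    sel=reg&(abs(h-off)<.003); print(n,off, 'yaw-fit')
    sl=sel&(P[:,2]<.2)
    Q=P[sl]; 
    # edges at several strips
    print('X pct',np.percentile(X[sl],[0,.2,1,99,100]),'Y',np.percentile(Y[sl],[0,.2,.5,99.5,99.8,100]), 'z',Q[:,2].min())
    # slope lines: for bins in X get Y min & max
    for x in np.arange(-.1,.12,.03):
        k=sl&(abs(X-x)<.004)
        if k.sum(): print(round(x,3),Y[k].min().round(4),Y[k].max().round(4),k.sum())
    roof=(abs(P[:,2]-.2075)<.004)&(abs(P[:,0]-.59)<.2)
    print('roof X',np.percentile(X[roof],[0,1,99,100]),'Y',np.percentile(Y[roof],[0,.5,99.5,100]))
E
python3 b.py
```

```text
scene0 0.1075 yaw-fit
X pct [-0.08813814 -0.08719707 -0.0861206   0.09483052  0.10156129] Y [-0.72635505 -0.72494671 -0.72467968 -0.46612104 -0.46506537 -0.46320612] z 0.06609711467592971
-0.07 -0.7246 -0.4632 601
-0.04 -0.7249 -0.4639 578
-0.01 -0.7248 -0.4642 603
0.02 -0.7253 -0.4638 206
0.05 -0.7251 -0.6834 125
0.08 -0.7252 -0.4645 157
roof X [0.05207013 0.0696811  0.18329157 0.18486588] Y [-0.72587879 -0.72508264 -0.46656964 -0.46384263]
top0 0.1095 yaw-fit
X pct [-0.08834114 -0.08806665 -0.08774495  0.09325909  0.09917097] Y [-0.72217741 -0.7216236  -0.72107118 -0.46210981 -0.46204743 -0.46196588] z 0.06853830806952588
-0.07 -0.7205 -0.4622 344
-0.04 -0.7217 -0.4622 384
-0.01 -0.7211 -0.4622 108
0.02 -0.7217 -0.4621 127
0.05 -0.7222 -0.4621 136
0.08 -0.7216 -0.462 161
roof X [0.05515796 0.06932216 0.18113921 0.18208779] Y [-0.72260711 -0.72050796 -0.46347246 -0.46194552]
```

```bash
cat >> h.py <<'E'
yaw=np.radians(88.25); t35=np.radians(35)
bx=np.array([np.cos(yaw),np.sin(yaw),0]); by=np.array([-np.sin(yaw),np.cos(yaw),0])
sx=np.cos(t35)*bx+np.array([0,0,np.sin(t35)]); sn=-np.sin(t35)*bx+np.array([0,0,np.cos(t35)])
Rs=np.stack([sx,by,sn],1)
E0=-.088*bx-.593*by+np.array([0,0,.070])
SF=E0+.065*sx    # staple foot estimate
E
cat > c.py <<'E'
from h import *
print('SF',SF,'Rs',Rs)
for n in ['scene0','top0']:
    s=load(n); C=cloud(s); im=s['im']; hsv=cv2.cvtColor(im,cv2.COLOR_BGR2HSV)
    L=(C-SF)@Rs
    reg=(abs(L[...,1])<.1)&(L[...,0]>0)&(L[...,0]<.2)&(L[...,2]>.01)&(L[...,2]<.16)&(s['d']>0)
    red=(hsv[...,0]<14)&(hsv[...,1]>130)&reg
    Q=L[red]; print(n,len(Q)); 
    x,z=Q[:,0]-.162,Q[:,2]
    k=(Q[:,0]<.15)
    A=np.polyfit(x[k],z[k],1); print('door slope',A,'angle',np.arctan(-A[0]),'x range',np.percentile(Q[:,0],[1,99]),'y',np.percentile(Q[:,1],[1,99]))
    gray=(hsv[...,1]<60)&reg&(abs(L[...,1])<.03)&(L[...,2]>.07)
    G=L[gray]; 
    if len(G)>20: A=np.polyfit(G[:,0],G[:,2],1); print('hasp',len(G),A,'ang',np.arctan(A[0]),G.min(0),G.max(0),np.median(G,0))
    w=(hsv[...,0]>14)&(hsv[...,0]<32)&(hsv[...,1]>150)&(abs(L[...,0])<.03)&(abs(L[...,1])<.03)&(L[...,2]>.012)&(L[...,2]<.03)
    W=L[w]; print('wing',len(W)); 
    if len(W)>5:
        (c,sz,a)=cv2.minAreaRect((W[:,:2]*1000).astype(np.float32)); print(c,sz,a,W.mean(0), W[:,2].max())
        e,V=np.linalg.eigh(np.cov(W[:,:2].T)); print('dir',np.arctan2(V[1,1],V[0,1]),np.sqrt(e))
E
python3 c.py
```

```text
SF [ 0.59166205 -0.05284825  0.10728247] Rs [[ 0.02501569 -0.99953359 -0.01751617]
 [ 0.81876998  0.03053851 -0.57330892]
 [ 0.57357644  0.          0.81915204]]
scene0 596
door slope [-1.4869266   0.00176285] angle 0.9787467406768505 x range [0.09524699 0.15461717] y [-0.08732034  0.07901319]
hasp 996 [0.10719539 0.08662725] ang 0.1067876103180869 [ 0.10197903 -0.02981588  0.07040187] [0.19995384 0.02991188 0.11003006] [ 0.14530144 -0.00377782  0.10234021]
wing 61
(0.2213726043701172, -3.0522584915161133) (8.016904830932617, 27.731109619140625) 57.60488510131836 [ 0.00102123 -0.00405869  0.02011095] 0.024111986472145953
dir 2.492555870409581 [0.0022728 0.0083043]
top0 1379
door slope [-1.62979648 -0.00357043] angle 1.0204560169949037 x range [0.09869259 0.15503342] y [-0.08182525  0.08422814]
hasp 781 [0.13225937 0.08354749] ang 0.1314961832353015 [ 0.09108661 -0.02988668  0.07013167] [0.19983654 0.02929315 0.11151285] [0.13919459 0.00082257 0.10335884]
wing 58
(1.5392866134643555, 1.4695758819580078) (8.817044258117676, 25.757463455200195) 56.77748107910156 [0.00335378 0.00096578 0.02107294] 0.025658094896821797
dir 2.487244119875993 [0.0024423  0.00742401]
```

```bash
cat >> h.py <<'E'
from scipy.spatial.transform import Rotation as Ro
def Rt(a=0,tilt=0):  # tool R normal to slope, jaw along slope y, turned by a about slope normal
    return Ro.from_rotvec(by*tilt).as_matrix()@Ro.from_rotvec(sn*a).as_matrix()@np.stack([sx,-by,-sn],1)
def W(L): return SF+Rs@(np.array(L)/1000.)
def plan(p,R,step=45,ang=8,n=5):
    s=sensors.sense(); p0=s['ee_pos'];R0=s['orientation']
    dp=(np.array(p)-p0)*1000; rv=Ro.from_matrix(R@R0.T).as_rotvec()
    k=max(np.linalg.norm(dp)/step,np.degrees(np.linalg.norm(rv))/ang,1e-6)
    N=int(np.ceil(k)); print('t',round(s['time'],2),'rows',N,'full',dp.round(1),rv.round(3),'F',s['force'].round(1),'open',round(s['opening'],3))
    for i in range(1,min(n,N)+1): print('  ',(dp*i/N).round(1).tolist(),(rv*i/N).round(3).tolist())
def st():
    s=sensors.sense(); L=Rs.T@(s['ee_pos']-SF)*1000
    rv=Ro.from_matrix(Rt().T@s['orientation']).as_rotvec()
    print('t',round(s['time'],2),'slope pos',L.round(1),'rot err',rv.round(3),'F slope',(Rs.T@s['force']).round(1),'open',round(s['opening'],3),'q',s['joints'].round(2))
E
python3 -c "
from h import *
plan([.45,.25,.42],Rt())
plan(W([116,0,125]),Rt())"
```

```text
t 0.15 rows 11 full [ 302.4 -305.3  215.2] [ 0.528  0.392 -1.297] F [ 0.6 -0.8  0. ] open 1.0
   [27.5, -27.8, 19.6] [0.048, 0.036, -0.118]
   [55.0, -55.5, 39.1] [0.096, 0.071, -0.236]
   [82.5, -83.3, 58.7] [0.144, 0.107, -0.354]
   [110.0, -111.0, 78.3] [0.192, 0.142, -0.472]
   [137.5, -138.8, 97.8] [0.24, 0.178, -0.59]
t 0.15 rows 17 full [ 444.8 -584.9   71.4] [ 0.528  0.392 -1.297] F [ 0.6 -0.8  0. ] open 1.0
   [26.2, -34.4, 4.2] [0.031, 0.023, -0.076]
   [52.3, -68.8, 8.4] [0.062, 0.046, -0.153]
   [78.5, -103.2, 12.6] [0.093, 0.069, -0.229]
   [104.7, -137.6, 16.8] [0.124, 0.092, -0.305]
   [130.8, -172.0, 21.0] [0.155, 0.115, -0.382]
```

apply_moves(
  commands=[
    [[20,-20,35,0.04,0.03,-0.11,0],[45,-45,75,0.09,0.07,-0.22,0],[75,-75,110,0.14,0.1,-0.33,0],[105,-105,145,0.19,0.14,-0.45,0],[135,-135,180,0.24,0.18,-0.57,0]],
  ],
)

```text
time: 0.65
ee_pos: [0.2732, 0.4292, 0.3745]
orientation: [[-0.655, 0.749, -0.102], [0.705, 0.654, 0.275], [0.273, 0.108, -0.956]]
force: [0.8, 0.9, 0.8]
opening: 0.999
```

```bash
python3 -c "
from h import *
st();plan([.55,.0,.42],Rt())"
```

```text
t 0.65 slope pos [540.  333.1 -51.9] rot err [ 0.229 -0.276 -0.722] F slope [ 1.2 -0.8  0.2] open 0.999 q [ 0.64  0.03  1.44  0.29  1.58 -0.07]
t 0.65 rows 12 full [ 276.8 -429.2   45.5] [ 0.283  0.218 -0.723] F [0.8 0.9 0.8] open 0.999
   [23.1, -35.8, 3.8] [0.024, 0.018, -0.06]
   [46.1, -71.5, 7.6] [0.047, 0.036, -0.12]
   [69.2, -107.3, 11.4] [0.071, 0.054, -0.181]
   [92.3, -143.1, 15.2] [0.094, 0.073, -0.241]
   [115.4, -178.8, 19.0] [0.118, 0.091, -0.301]
```

apply_moves(
  commands=[
    [[25,-38,10,0.05,0.04,-0.12,0],[50,-76,20,0.1,0.08,-0.24,0],[75,-115,30,0.14,0.11,-0.36,0],[100,-153,40,0.19,0.15,-0.48,0],[125,-190,45,0.24,0.18,-0.6,0]],
  ],
)

```text
time: 1.15
ee_pos: [0.3993, 0.2373, 0.4202]
orientation: [[-0.093, 0.996, -0.014], [0.838, 0.086, 0.538], [0.537, 0.039, -0.843]]
force: [0.6, -0.5, 0.1]
opening: 1.005
```

```bash
python3 -c "
from h import *
st();plan(W([116,0,150]),Rt())"
```

```text
t 1.15 slope pos [412.2 201.1  93.4] rot err [ 0.033 -0.041 -0.119] F slope [-0.4 -0.6  0.3] open 1.005 q [-0.11 -0.04  1.51  0.57  1.73 -0.13]
t 1.15 rows 9 full [ 192.6 -281.1 -123.5] [ 0.042  0.04  -0.116] F [ 0.6 -0.5  0.1] open 1.005
   [21.4, -31.2, -13.7] [0.005, 0.004, -0.013]
   [42.8, -62.5, -27.5] [0.009, 0.009, -0.026]
   [64.2, -93.7, -41.2] [0.014, 0.013, -0.039]
   [85.6, -124.9, -54.9] [0.019, 0.018, -0.052]
   [107.0, -156.2, -68.6] [0.023, 0.022, -0.064]
```

apply_moves(
  commands=[
    [[25,-38,0,0.01,0.01,-0.03,0],[50,-76,0,0.02,0.02,-0.06,0],[80,-115,0,0.03,0.03,-0.09,0],[110,-153,0,0.04,0.04,-0.116,0],[140,-190,0,0.04,0.04,-0.116,0]],
  ],
)

```text
time: 1.65
ee_pos: [0.54, 0.045, 0.4198]
orientation: [[0.027, 0.999, 0.018], [0.82, -0.032, 0.572], [0.572, -0.001, -0.82]]
force: [-0.0, 0.7, -0.1]
opening: 0.999
```

```bash
python3 -c "
from h import *
st();plan(W([116,0,100]),Rt())
s=snap('wrist','w1');st()"
```

```text
t 1.65 slope pos [258.1  54.6 200.8] rot err [-0.    -0.002  0.002] F slope [ 0.5  0.  -0.5] open 0.999 q [-0.45  0.21  1.25  0.59  1.9  -0.28]
t 1.65 rows 5 full [  52.8  -60.2 -164.1] [ 0.002 -0.001  0.002] F [-0.   0.7 -0.1] open 0.999
   [10.6, -12.0, -32.8] [0.0, -0.0, 0.0]
   [21.1, -24.1, -65.6] [0.001, -0.0, 0.001]
   [31.7, -36.1, -98.5] [0.001, -0.001, 0.001]
   [42.2, -48.2, -131.3] [0.001, -0.001, 0.002]
   [52.8, -60.2, -164.1] [0.002, -0.001, 0.002]
t 1.7 slope pos [251.6  48.6 201.2] rot err [-0.004 -0.005  0.008] F slope [-1.5 -3.8  2.2] open 0.999 q [-0.45  0.22  1.24  0.58  1.89 -0.28]
```

View pics/w1.png

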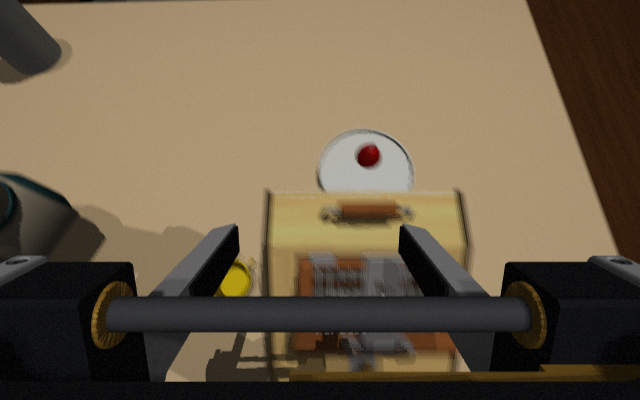

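apply_moves(
  commands=[
    [[12,-15,-20,0,0,0,0],[25,-33,-55,0,0,0,0],[38,-48,-90,0,0,0,0],[51,-57,-130,0,0,0,0],[51,-57,-150,0,0,0,0]],
  ],
)

```text
time: 2.2
ee_pos: [0.5969, -0.0188, 0.2618]
orientation: [[0.037, 0.999, 0.018], [0.821, -0.041, 0.569], [0.57, -0.006, -0.822]]
force: [0.0, -0.6, -0.3]
opening: 1.0
```

```bash
python3 -c "
from h import *
st();snap('scene','s1');st()
for L in [[106,0,72],[96,0,60],[84,0,45],[76,0,30],[70,0,18],[64,0,8],[60,0,2]]:
  print(L,((W(L)-sensors.sense()['ee_pos'])*1000).round(0))
"
```

```text
t 2.2 slope pos [116.6  -4.2 106.9] rot err [-0.001 -0.005  0.012] F slope [-0.6 -0.   0.1] open 1.0 q [-0.5   0.38  1.39  0.54  1.66 -0.48]
t 2.25 slope pos [116.2  -2.4 104.9] rot err [ 0.003 -0.003  0.014] F slope [-1.2  2.2 -1.7] open 1.003 q [-0.5   0.38  1.39  0.54  1.66 -0.48]
[106, 0, 72] [ -2.  11. -33.]
[96, 0, 60] [ -2.   9. -48.]
[84, 0, 45] [ -2.   8. -68.]
[76, 0, 30] [ -2.  10. -84.]
[70, 0, 18] [ -2.  12. -98.]
[64, 0, 8] [  -2.   13. -109.]
[60, 0, 2] [  -2.   13. -117.]
```

View pics/s1.png

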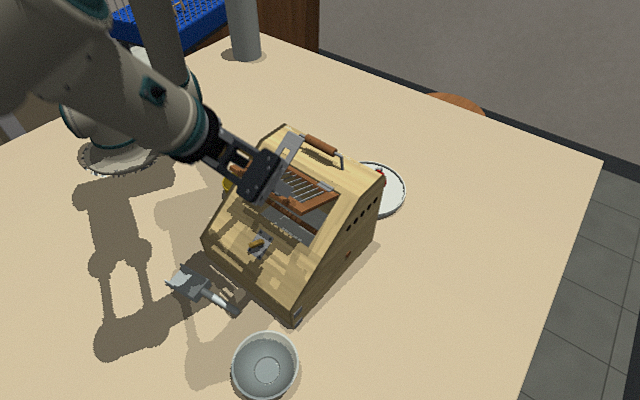

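apply_moves(
  commands=[
    [[-1,5,-16,0,0,-0.012,0],[-2,10,-32,0,0,-0.012,0],[-2,9,-46,0,0,-0.012,0],[-2,8,-58,0,0,-0.012,0],[-2,8,-68,0,0,-0.012,0]],
  ],
)

```text
time: 2.75
ee_pos: [0.5933, -0.0098, 0.1916]
orientation: [[0.048, 0.999, 0.021], [0.819, -0.052, 0.571], [0.571, -0.01, -0.821]]
force: [0.2, -0.2, 1.7]
opening: 1.0
```

```bash
python3 -c "
from h import *
st()
for L in [[84,0,45],[76,0,30],[70,0,18],[64,0,8],[60,0,2]]:
  print(L,((W(L)-sensors.sense()['ee_pos'])*1000).round(0))
"
```

```text
t 2.75 slope pos [83.7 -0.3 44.4] rot err [-0.004 -0.003  0.023] F slope [ 0.8 -0.3  1.4] open 1.0 q [-0.49  0.41  1.51  0.54  1.52 -0.55]
[84, 0, 45] [-0. -0.  1.]
[76, 0, 30] [ -0.   2. -16.]
[70, 0, 18] [ -0.   4. -29.]
[64, 0, 8] [ -0.   5. -41.]
[60, 0, 2] [ -0.   5. -48.]
```

apply_moves(
  commands=[
    [[0,1,-8,0,-0.01,0.02,0],[0,2,-16,0,-0.01,0.02,0],[0,3,-23,0,-0.01,0.02,0],[0,4,-29,0,-0.01,0.02,0],[0,5,-36,0,-0.01,0.02,0]],
  ],
)

```text
time: 3.25
ee_pos: [0.5935, -0.0048, 0.1553]
orientation: [[0.026, 0.999, 0.018], [0.82, -0.032, 0.571], [0.571, 0.0, -0.821]]
force: [-0.4, -0.3, 1.0]
opening: 0.997
```

```bash
python3 -c "
from h import *
st()
for L in [[64,0,8],[60,0,2],[60,0,0],[60,0,-1]]:
  print(L,((W(L)-sensors.sense()['ee_pos'])*1000).round(1))
"
```

```text
t 3.25 slope pos [67.  -0.4 11.8] rot err [-0.001 -0.003  0.001] F slope [0.3 0.4 1. ] open 0.997 q [-0.48  0.44  1.56  0.55  1.45 -0.6 ]
[64, 0, 8] [-0.4 -0.2 -4.8]
[60, 0, 2] [ -0.4  -0.1 -12. ]
[60, 0, 0] [ -0.3   1.1 -13.7]
[60, 0, -1] [ -0.3   1.6 -14.5]
```

apply_moves(
  commands=[
    [[0,0,-5,0,0,0,0],[0,0,-9,0,0,0,0],[0,1,-12,0,0,0,0],[0,1,-13,0,0,0,0],[0,1,-14,0,0,0,0]],
  ],
)

```text
time: 3.75
ee_pos: [0.5935, -0.0038, 0.1414]
orientation: [[0.026, 0.999, 0.019], [0.82, -0.032, 0.571], [0.571, 0.0, -0.821]]
force: [0.1, 0.1, 1.4]
opening: 0.999
```

```bash
python3 -c "
from h import *
st();snap('scene','s2');snap('top','t2');st()
im=cv2.imread('pics/s2.png')[110:330,190:400]; cv2.imwrite('pics/s2z.png',cv2.resize(im,None,fx=2.7,fy=2.7,interpolation=cv2.INTER_CUBIC))
"
```

```text
t 3.75 slope pos [59.8 -0.4 -0.2] rot err [-0.001 -0.003  0.001] F slope [ 0.9 -0.1  1.1] open 0.999 q [-0.48  0.45  1.58  0.55  1.43 -0.62]
t 3.85 slope pos [59.5 -0.4 -0.2] rot err [-0.001 -0.003  0.001] F slope [-0.7 -0.  -0.4] open 1.002 q [-0.48  0.45  1.58  0.55  1.43 -0.62]
```

View pics/s2z.png

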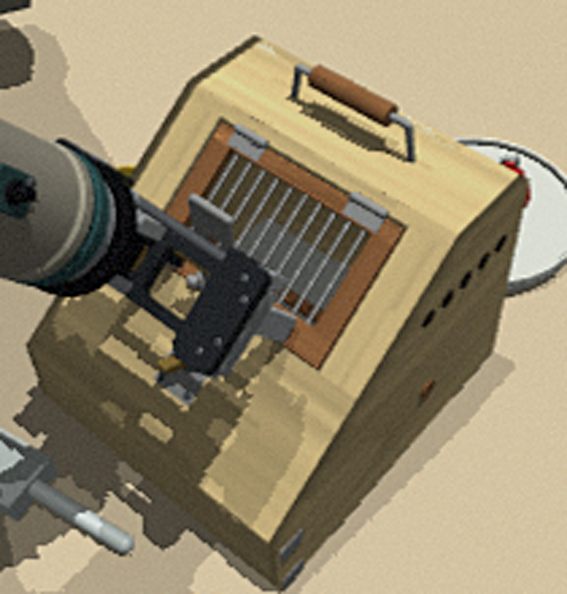

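apply_moves(
  commands=[
    [[0,0.3,-0.4,0,0,0,0],[0,0.6,-0.8,0,0,0,0],[0,0.9,-1.2,0,0,0,0],[0,1.1,-1.6,0,0,0,0],[0,1.1,-1.6,0,0,0,0]],
  ],
)

```text
time: 4.35
ee_pos: [0.5936, -0.0038, 0.1408]
orientation: [[0.025, 0.999, 0.019], [0.821, -0.032, 0.57], [0.57, 0.001, -0.822]]
force: [-1.9, -4.5, 8.4]
opening: 1.003
```

```bash
python3 -c "
from h import *
st()"
```

```text
t 4.35 slope pos [59.4 -0.4 -0.7] rot err [-0.002 -0.004  0.   ] F slope [1.1 1.8 9.5] open 1.003 q [-0.48  0.45  1.58  0.55  1.42 -0.62]
```

```bash
python3 -c "
from h import *
for L in [[59,0,30],[30,0,55],[0,0,60]]:
  print(L,((W(L)-sensors.sense()['ee_pos'])*1000).round(1))
"
```

```text
[59, 0, 30] [ -0.9 -18.   24.9]
[30, 0, 55] [ -2.1 -56.1  28.8]
[0, 0, 60] [ -2.9 -83.5  15.7]
```

apply_moves(
  commands=[
    [[0,-9,12,0,0,0,0],[-1,-30,30,0,0,0,0],[-2,-56,29,0,0,0,0],[-3,-83,16,0,0,0,0],[-3,-83,16,0,0,0,0]],
  ],
)

```text
time: 4.85
ee_pos: [0.5905, -0.0898, 0.1548]
orientation: [[0.029, 0.999, 0.02], [0.822, -0.035, 0.568], [0.569, -0.0, -0.823]]
force: [0.5, 0.7, 0.1]
opening: 0.999
```

apply_moves(
  commands=[
    [[0,0,0,0,0,0,0]],
  ],
)

```text
time: 4.95
ee_pos: [0.5904, -0.0897, 0.1546]
orientation: [[0.03, 0.999, 0.02], [0.821, -0.036, 0.569], [0.57, -0.001, -0.822]]
force: [-0.3, 0.1, 0.2]
opening: 1.001
```

```bash
python3 -c "
from h import *
st();snap('wrist','w3');snap('scene','s3');st()
"
```

```text
t 4.95 slope pos [-3.1  0.1 59.9] rot err [-0.002 -0.005  0.005] F slope [0.2 0.3 0.1] open 1.001 q [-0.6   0.48  1.49  0.5   1.53 -0.67]
t 5.05 slope pos [-2.7  0.2 59.8] rot err [-0.002 -0.005  0.004] F slope [-0.5 -0.7  0.5] open 0.997 q [-0.6   0.48  1.49  0.5   1.53 -0.67]
```

View pics/w3.png

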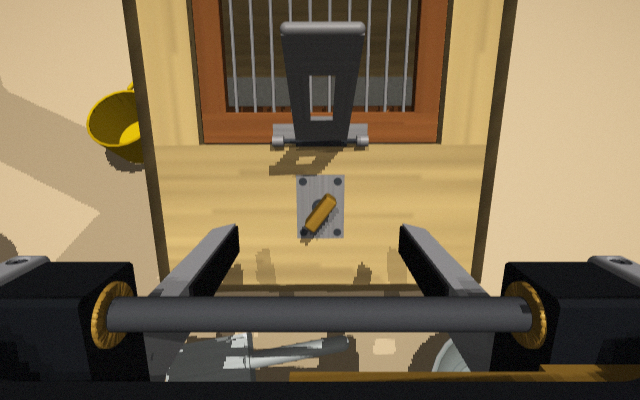

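View pics/s3.png

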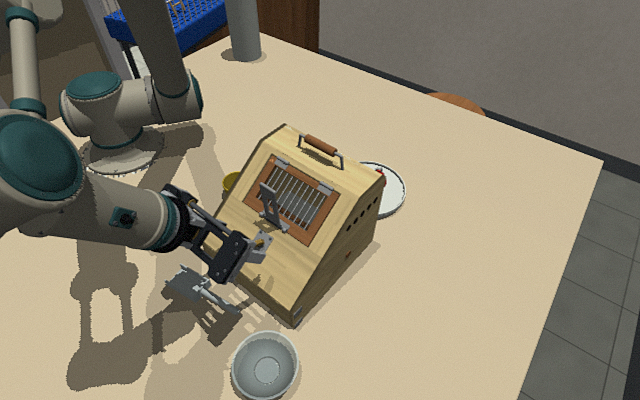

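```bash
cat > d.py <<'E'
from h import *
import sys
s=load(sys.argv[1]); C=cloud(s); L=(C-SF)@Rs*1000; hsv=cv2.cvtColor(s['im'],cv2.COLOR_BGR2HSV)
ok=s['d']>0
pl=ok&(abs(L[...,0]-20)<50)&(abs(L[...,1])<100)&(abs(L[...,2])<8)&(hsv[...,1]>60)
Q=L[pl]; A=np.c_[Q[:,:2],np.ones(len(Q))]; print('plane z=',np.linalg.lstsq(A,Q[:,2],rcond=None)[0], len(Q))
for x in [-20,0,20,40]:
    k=ok&(abs(L[...,0]-x)<2)&(abs(L[...,2])<6); y=L[...,1][k]; print('width at',x,y.min().round(1),y.max().round(1),((y.min()+y.max())/2).round(1))
w=ok&(abs(L[...,0])<25)&(abs(L[...,1])<25)&(L[...,2]>14)&(L[...,2]<30)
P=L[w]; print('wing',len(P),'ztop',np.percentile(P[:,2],[5,50,95]))
top=P[P[:,2]>np.percentile(P[:,2],50)-2]
print(cv2.minAreaRect(top[:,:2].astype(np.float32)),top.mean(0))
e,V=np.linalg.eigh(np.cov(top[:,:2].T)); a=np.arctan2(V[1,1],V[0,1]); print('dir',(a+np.pi/2)%np.pi-np.pi/2)
h=ok&(abs(L[...,1])<35)&(L[...,2]>25)&(L[...,2]<115)&(L[...,0]>35)&(L[...,0]<130)
H=L[h]
for z in range(30,110,10):
    k=abs(H[:,2]-z)<3
    if k.sum()>5: print('strap z',z,'y',np.percentile(H[k,1],[1,99]).round(1),'mid',np.percentile(H[k,1],[1,99]).mean().round(2),'x',np.median(H[k,0]).round(1))
print('hasp top z',H[:,2].max())
kn=ok&(abs(L[...,0]-50)<6)&(L[...,2]>1.8)&(L[...,2]<14)&(abs(L[...,1])<45)&(hsv[...,1]<70)
y=L[...,1][kn]; 
if len(y): print('knuckles y',np.percentile(y,[1,99]),np.percentile(y,[1,99]).mean())
E
python3 d.py w3
```

```text
plane z= [-0.01229256 -0.00039326  0.3135334 ] 28263
width at -20 -130.5 130.2 -0.2
width at 0 -129.7 130.5 0.4
width at 20 -129.8 129.8 0.0
width at 40 -129.8 129.9 0.1
wing 543 ztop [16.30011965 21.89661245 23.10131553]
((-1.0983352661132812, 0.17235565185546875), (9.153119087219238, 28.066875457763672), 53.241451263427734) [-0.49337305  0.04499788 21.97904473]
dir -0.6423680532083083
strap z 30 y [-18.2  16.9] mid -0.67 x 63.5
strap z 40 y [-18.1  17. ] mid -0.57 x 70.0
strap z 50 y [-18.4  17.1] mid -0.65 x 76.2
strap z 60 y [-18.3  17. ] mid -0.65 x 82.6
strap z 70 y [-18.4  17. ] mid -0.67 x 88.8
strap z 80 y [-18.3  17. ] mid -0.68 x 95.2
strap z 90 y [-18.1  16.8] mid -0.67 x 101.9
hasp top z 90.97726493110815
knuckles y [-33.23202756  33.54925521] 0.15861382231402388
```

```bash
python3 -c "
from h import *
plan(W([-.8,0,40]),Rt(-.64))
plan(W([-.8,0,8]),Rt(-.64))"
```

```text
t 5.05 rows 5 full [  0.6  12.8 -15.1] [ 0.017  0.365 -0.521] F [ 0.7 -0.7  0.1] open 0.997
   [0.1, 2.6, -3.0] [0.003, 0.073, -0.104]
   [0.2, 5.1, -6.1] [0.007, 0.146, -0.208]
   [0.4, 7.7, -9.1] [0.01, 0.219, -0.313]
   [0.5, 10.3, -12.1] [0.013, 0.292, -0.417]
   [0.6, 12.8, -15.1] [0.017, 0.365, -0.521]
t 5.05 rows 5 full [  1.2  31.2 -41.3] [ 0.017  0.365 -0.521] F [ 0.7 -0.7  0.1] open 0.997
   [0.2, 6.2, -8.3] [0.003, 0.073, -0.104]
   [0.5, 12.5, -16.5] [0.007, 0.146, -0.208]
   [0.7, 18.7, -24.8] [0.01, 0.219, -0.313]
   [0.9, 25.0, -33.1] [0.013, 0.292, -0.417]
   [1.2, 31.2, -41.3] [0.017, 0.365, -0.521]
```

apply_moves(
  commands=[
    [[0,2.5,-3,0,0.07,-0.1,146],[0,5,-6,0.007,0.146,-0.21,146],[0.4,7.7,-9,0.01,0.22,-0.31,146],[0.5,10.3,-12,0.013,0.29,-0.42,146],[0.6,12.8,-15,0.017,0.365,-0.52,146]],
  ],
  squeeze=12,
)

```text
time: 5.55
ee_pos: [0.5908, -0.075, 0.1402]
orientation: [[0.62, 0.785, 0.016], [0.637, -0.515, 0.574], [0.459, -0.345, -0.819]]
force: [-0.0, 0.5, 0.0]
opening: 0.614
```

```bash
python3 -c "
from h import *
plan(W([-.8,0,8]),Rt(-.64))
snap('wrist','w4')"
```

```text
t 5.55 rows 1 full [  0.7  16.9 -26.8] [-0.001 -0.003  0.002] F [-0.   0.5  0. ] open 0.614
   [0.7, 16.9, -26.8] [-0.001, -0.003, 0.002]
```

View pics/w4.png

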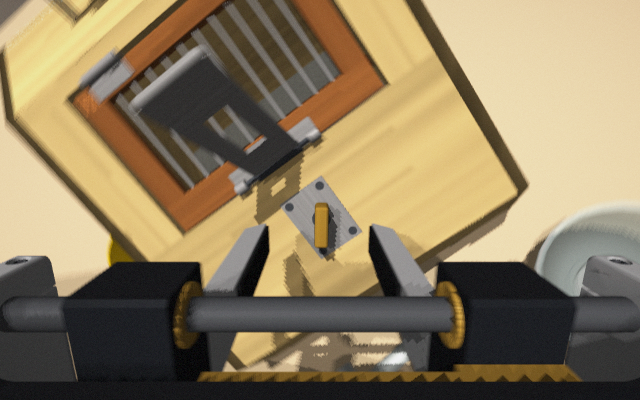

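apply_moves(
  commands=[
    [[0,6,-9,0,0,0,146],[0.4,12,-18,0,0,0,146],[0.7,17,-27,0,0,0,146],[0.7,17,-27,0,0,0,180],[0.7,17,-27,0,0,0,200]],
  ],
)

```text
time: 6.1
ee_pos: [0.5912, -0.0573, 0.1123]
orientation: [[0.622, 0.783, 0.015], [0.635, -0.516, 0.575], [0.458, -0.348, -0.818]]
force: [0.2, -0.1, 0.1]
opening: 0.294
```

```bash
python3 -c "
from h import *
st();plan(W([-.8,0,8]),Rt(-.64))"
```

```text
t 6.1 slope pos [-0.7  0.3  6.7] rot err [0.003 0.001 0.646] F slope [-0.  -0.2  0.2] open 0.294 q [-0.56  0.51  1.57  0.52  1.43 -0.05]
t 6.1 rows 1 full [ 0.3 -0.8  1. ] [-0.002 -0.006  0.003] F [ 0.2 -0.1  0.1] open 0.294
   [0.3, -0.8, 1.0] [-0.002, -0.006, 0.003]
```

Close on the wing.

apply_moves(
  commands=[
    [[0.2,-1,1.2,0,0,0,255],[0.2,-1,1.2,0,0,0,255],[0.2,-1,1.2,0,0,0,255],[0.2,-1,1.2,0,0,0,255]],
  ],
)

```text
time: 6.5
ee_pos: [0.5918, -0.0588, 0.1139]
orientation: [[0.622, 0.783, 0.016], [0.635, -0.516, 0.574], [0.458, -0.347, -0.819]]
force: [1.1, -0.7, 1.4]
opening: 0.094
```

```bash
python3 -c "
from h import *
st();plan(W([-.5,0,8]),Rt(0))"
```

```text
t 6.5 slope pos [-1.1 -0.4  8.8] rot err [0.002 0.001 0.646] F slope [ 0.3 -1.1  1.5] open 0.094 q [-0.56  0.51  1.56  0.52  1.43 -0.05]
t 6.5 rows 5 full [-0.3  1.  -0.3] [-0.012 -0.372  0.528] F [ 1.1 -0.7  1.4] open 0.094
   [-0.1, 0.2, -0.1] [-0.002, -0.074, 0.106]
   [-0.1, 0.4, -0.1] [-0.005, -0.149, 0.211]
   [-0.2, 0.6, -0.2] [-0.007, -0.223, 0.317]
   [-0.3, 0.8, -0.3] [-0.009, -0.298, 0.422]
   [-0.3, 1.0, -0.3] [-0.012, -0.372, 0.528]
```

apply_moves(
  commands=[
    [[0,0.2,0,-0.002,-0.074,0.106,255],[0,0.4,0,-0.005,-0.149,0.211,255],[0,0.4,0,-0.007,-0.223,0.317,255],[0,0.4,0,-0.009,-0.298,0.422,255],[0,0.4,0,-0.012,-0.372,0.528,255]],
  ],
)

```text
time: 7.0
ee_pos: [0.5925, -0.059, 0.1137]
orientation: [[0.02, 1.0, 0.019], [0.82, -0.027, 0.572], [0.573, 0.004, -0.82]]
force: [2.1, -0.4, -0.2]
opening: 0.093
```

```bash
python3 -c "
from h import *
st();plan(W([-.5,0,8]),Rt(0))"
```

```text
t 7.0 slope pos [-1.3 -1.   8.8] rot err [-0.002 -0.001 -0.005] F slope [-0.4 -2.1  0. ] open 0.093 q [-0.56  0.51  1.56  0.52  1.43 -0.7 ]
t 7.0 rows 1 full [-1.   1.2 -0.2] [ 0.001  0.004 -0.003] F [ 2.1 -0.4 -0.2] open 0.093
   [-1.0, 1.2, -0.2] [0.001, 0.004, -0.003]
```

```bash
python3 -c "
from h import *
for L in [[0,-.6,40],[50,-.6,62],[95,-.6,65]]:
  print(L,((W(L)-sensors.sense()['ee_pos'])*1000).round(1))
"
```

```text
[0, -0.6, 40] [ -1.  -16.8  26.3]
[50, -0.6, 62] [-0.1 11.5 73. ]
[95, -0.6, 65] [  1.   46.7 101.3]
```

apply_moves(
  commands=[
    [[0,0,0,0,0,0,90],[0,0,0,0,0,0,90],[0,0,0,0,0,0,90],[0,-9,12,0,0,0,90],[0,-17,26,0,0,0,90]],
  ],
)

```text
time: 7.5
ee_pos: [0.592, -0.0758, 0.1396]
orientation: [[0.022, 1.0, 0.018], [0.819, -0.028, 0.573], [0.573, 0.002, -0.819]]
force: [-0.1, -0.7, 0.2]
opening: 0.487
```

apply_moves(
  commands=[
    [[0,0,0,0,0,0,90]],
  ],
)

```text
time: 7.6
ee_pos: [0.5931, -0.0769, 0.141]
orientation: [[0.022, 1.0, 0.021], [0.82, -0.03, 0.572], [0.572, 0.004, -0.82]]
force: [0.3, -0.3, 1.1]
opening: 0.569
```

```bash
python3 -c "
from h import *
snap('wrist','w5');st()
for L in [[0,-.6,60],[50,-.6,65],[75,-.6,68],[95,-.6,65]]:
  print(L,((W(L)-sensors.sense()['ee_pos'])*1000).round(1))
";python3 d.py w5
```

```text
t 7.65 slope pos [-0.4 -1.4 40.2] rot err [-0.001 -0.001 -0.002] F slope [ 0.2  0.  -0.1] open 0.614 q [-0.58  0.49  1.51  0.51  1.5  -0.68]
[0, -0.6, 60] [ -1.1 -11.   16.4]
[50, -0.6, 65] [ 0.  27.1 49.2]
[75, -0.6, 68] [ 0.6 45.8 66. ]
[95, -0.6, 65] [ 1.2 63.9 75. ]
plane z= [-0.0102913   0.00107426 -0.71548271] 31894
width at -20 -129.6 131.1 0.7
width at 0 -129.1 131.4 1.2
width at 20 -129.8 130.9 0.6
width at 40 -129.7 131.2 0.7
wing 580 ztop [18.73042575 20.95532816 22.10928913]
((-0.4259605407714844, 1.0619916915893555), (27.351837158203125, 8.52016830444336), 0.22841449081897736) [3.08616242e-03 9.42900252e-01 2.09727033e+01]
dir 0.008595655714976669
strap z 30 y [-17.6  17.2] mid -0.19 x 61.2
strap z 40 y [-17.8  17.7] mid -0.04 x 66.3
strap z 50 y [-17.7  17.7] mid -0.02 x 71.3
strap z 60 y [-17.8  17.7] mid -0.07 x 76.2
strap z 70 y [-17.7  17.4] mid -0.17 x 81.5
strap z 80 y [-17.9  17.5] mid -0.16 x 86.4
strap z 90 y [-17.8  17.5] mid -0.11 x 92.8
hasp top z 94.42865713693361
knuckles y [-32.36872633  34.19653998] 0.9139068234502119
```

View pics/w5.png

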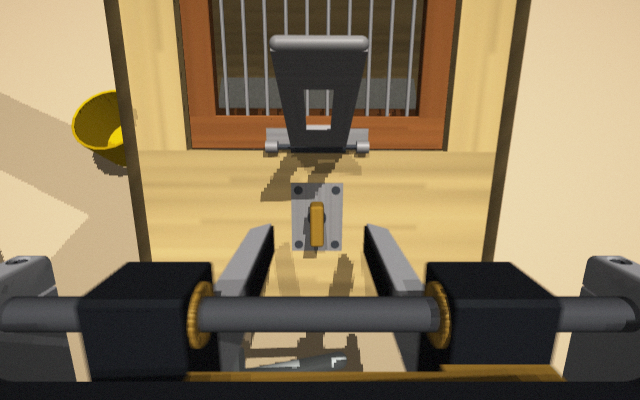

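```bash
python3 -c "
from h import *
for L in [[0,-1.2,55],[50,-1.2,65],[75,-1.2,68],[91,-1.2,66]]:
  print(L,((W(L)-sensors.sense()['ee_pos'])*1000).round(1))
"
```

```text
[0, -1.2, 55] [-0.4 -8.2 12.3]
[50, -1.2, 65] [ 0.6 27.1 49.2]
[75, -1.2, 68] [ 1.2 45.8 66. ]
[91, -1.2, 66] [ 1.7 60.  73.5]
```

apply_moves(
  commands=[
    [[0,0,20,0,0,0,90],[0.6,27,49,0,0,0,90],[1,46,66,0,0,0,90],[1.7,60,73.5,0,0,0,90],[1.7,60,73.5,0,0,0,90]],
  ],
  squeeze=5,
)

```text
time: 8.15
ee_pos: [0.5937, -0.0144, 0.214]
orientation: [[0.021, 1.0, 0.018], [0.819, -0.027, 0.573], [0.573, 0.003, -0.82]]
force: [0.0, 1.3, -0.1]
opening: 0.652
```

```bash
python3 -c "
from h import *
st();snap('scene','s6');snap('wrist','w6')
im=cv2.imread('pics/s6.png')[110:330,190:400]; cv2.imwrite('pics/s6z.png',cv2.resize(im,None,fx=2.7,fy=2.7,interpolation=cv2.INTER_CUBIC))
"
```

```text
t 8.15 slope pos [92.8 -0.8 65.3] rot err [-0.001 -0.001 -0.005] F slope [ 1.1  0.  -0.8] open 0.652 q [-0.5   0.4   1.47  0.54  1.57 -0.55]
```

View pics/s6z.png

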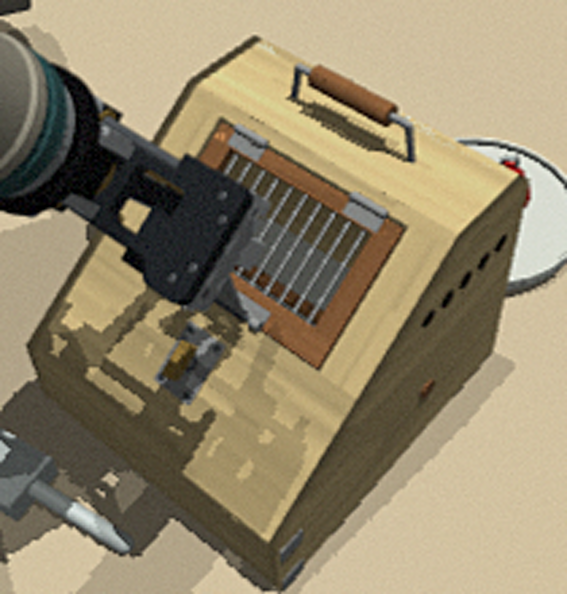

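View pics/w6.png

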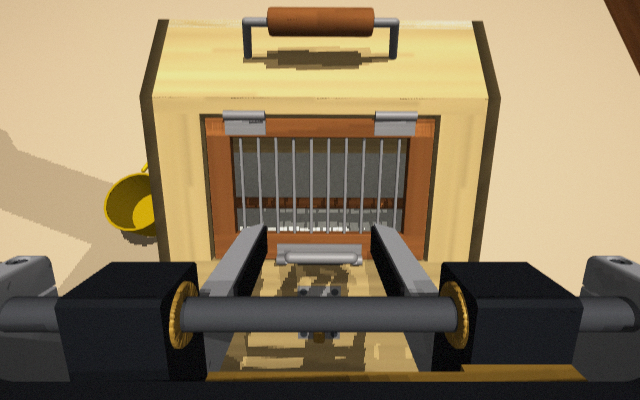

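apply_moves(
  commands=[
    [[0,0,0,0,0,0,255],[0,0,0,0,0,0,255],[0,0,0,0,0,0,255],[0,0,0,0,0,0,255],[0,0,0,0,0,0,255]],
  ],
)

```text
time: 8.75
ee_pos: [0.5935, -0.0166, 0.2117]
orientation: [[0.024, 1.0, 0.017], [0.82, -0.029, 0.572], [0.572, 0.0, -0.82]]
force: [0.9, -1.1, -2.0]
opening: 0.387
```

```bash
cat > arc.py <<'E'
from h import *
st(); p=sensors.sense()['ee_pos']; L0=Rs.T@(p-SF)*1000
c0=np.array([L0[0],L0[2]+11]); print('phi est',np.arctan2(c0[1]-3.5,c0[0]-49.5),'r',np.hypot(c0[1]-3.5,c0[0]-49.5))
for ph in np.r_[np.arange(1.1,3.1,.15),np.pi]:
    d=11-9*(ph-1)/2.14
    L=[49.5+85*np.cos(ph),-1.2,3.5+85*np.sin(ph)-d]
    print(round(ph,2),np.round(L,1),((W(L)-p)*1000).round(1))
E
python3 arc.py
```

```text
t 8.75 slope pos [89.6 -0.7 64.7] rot err [ 0.    -0.002 -0.001] F slope [-2. -1. -1.] open 0.387 q [-0.5   0.4   1.47  0.54  1.57 -0.55]
phi est 1.063866295368382 r 82.63171278565885
1.1 [88.1 -1.2 68.7] [ 0.4 -3.5  2.3]
1.25 [76.3 -1.2 74.2] [ -0.  -16.3   0.1]
1.4 [63.9 -1.2 77.9] [ -0.4 -28.6  -3.9]
1.55 [51.3 -1.2 79.8] [ -0.7 -40.   -9.7]
1.7 [38.5 -1.2 79.7] [ -1.1 -50.4 -17. ]
1.85 [26.1 -1.2 77.8] [ -1.3 -59.5 -25.8]
2.0 [14.1 -1.2 74. ] [ -1.6 -67.1 -35.7]
2.15 [ 3.  -1.2 68.5] [ -1.7 -73.1 -46.6]
2.3 [-7.1 -1.2 61.4] [ -1.9 -77.3 -58.3]
2.45 [-16.   -1.2  52.8] [ -1.9 -79.6 -70.3]
2.6 [-23.3  -1.2  43. ] [ -2.  -80.1 -82.6]
2.75 [-29.1  -1.2  32.3] [ -1.9 -78.6 -94.6]
2.9 [-33.   -1.2  20.8] [  -1.8  -75.3 -106.3]
3.05 [-35.1  -1.2   8.9] [  -1.7  -70.1 -117.3]
3.14 [-35.5  -1.2   1.5] [  -1.5  -66.2 -123.6]
```

apply_moves(
  commands=[
    [[0,-4,2,0,0,0,255],[0,-16,0,0,0,0,255],[0,-28,-4,0,0,0,255],[0,-40,-10,0,0,0,255],[-0.2,-50,-17,0,0,0,255]],
  ],
)

```text
time: 9.25
ee_pos: [0.5931, -0.0676, 0.1941]
orientation: [[0.024, 1.0, 0.017], [0.819, -0.03, 0.573], [0.573, -0.0, -0.82]]
force: [-0.6, 3.7, -2.8]
opening: 0.382
```

```bash
python3 arc.py; python3 -c "
from h import *
snap('wrist','w7')"
```

```text
t 9.25 slope pos [37.8 -1.9 79.5] rot err [ 0.001 -0.001 -0.001] F slope [ 1.4  0.7 -4.4] open 0.382 q [-0.57  0.44  1.45  0.51  1.59 -0.62]
phi est 1.704855321751975 r 87.83300642644518
1.1 [88.1 -1.2 68.7] [ 0.7 47.4 19.9]
1.25 [76.3 -1.2 74.2] [ 0.4 34.6 17.7]
1.4 [63.9 -1.2 77.9] [-0.  22.4 13.7]
1.55 [51.3 -1.2 79.8] [-0.4 10.9  8. ]
1.7 [38.5 -1.2 79.7] [-0.7  0.6  0.6]
1.85 [26.1 -1.2 77.8] [-1.  -8.5 -8.1]
2.0 [14.1 -1.2 74. ] [ -1.2 -16.1 -18.1]
2.15 [ 3.  -1.2 68.5] [ -1.4 -22.1 -29. ]
2.3 [-7.1 -1.2 61.4] [ -1.5 -26.3 -40.7]
2.45 [-16.   -1.2  52.8] [ -1.6 -28.6 -52.7]
2.6 [-23.3  -1.2  43. ] [ -1.6 -29.1 -64.9]
2.75 [-29.1  -1.2  32.3] [ -1.5 -27.6 -77. ]
2.9 [-33.   -1.2  20.8] [ -1.4 -24.3 -88.7]
3.05 [-35.1  -1.2   8.9] [ -1.3 -19.2 -99.7]
3.14 [-35.5  -1.2   1.5] [  -1.2  -15.2 -105.9]
```

View pics/w7.png

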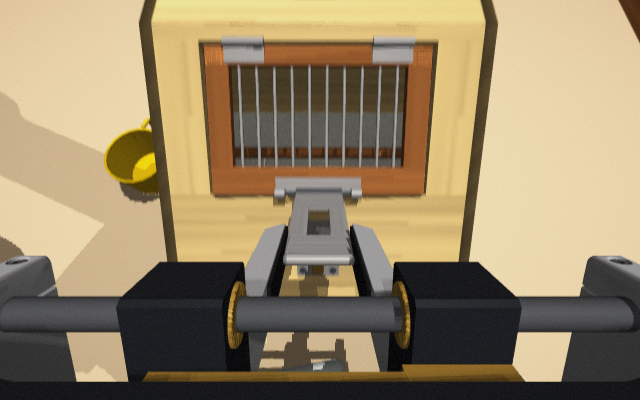

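apply_moves(
  commands=[
    [[-0.8,-8.5,-8,0,0,0,255],[-1.2,-16,-18,0,0,0,255],[-1.4,-22,-29,0,0,0,255],[-1.5,-26,-41,0,0,0,255],[-1.6,-28.6,-53,0,0,0,255]],
  ],
)

```text
time: 9.8
ee_pos: [0.5917, -0.0989, 0.1385]
orientation: [[0.027, 0.999, 0.017], [0.821, -0.032, 0.57], [0.571, -0.001, -0.821]]
force: [-0.4, -0.2, 0.8]
opening: 0.383
```

```bash
python3 arc.py|tail -7; python3 -c "
from h import *
st();snap('wrist','w8')"
```

```text
2.3 [-7.1 -1.2 61.4] [-0.1  5.  14.9]
2.45 [-16.   -1.2  52.8] [-0.2  2.7  2.9]
2.6 [-23.3  -1.2  43. ] [-0.2  2.2 -9.4]
2.75 [-29.1  -1.2  32.3] [ -0.1   3.7 -21.5]
2.9 [-33.   -1.2  20.8] [ -0.    7.  -33.1]
3.05 [-35.1  -1.2   8.9] [  0.1  12.1 -44.1]
3.14 [-35.5  -1.2   1.5] [  0.3  16.1 -50.4]
t 9.8 slope pos [-19.8  -1.4  52. ] rot err [ 0.    -0.004  0.002] F slope [0.3 0.4 0.8] open 0.383 q [-0.61  0.51  1.49  0.5   1.52 -0.7 ]
```

View pics/w8.png

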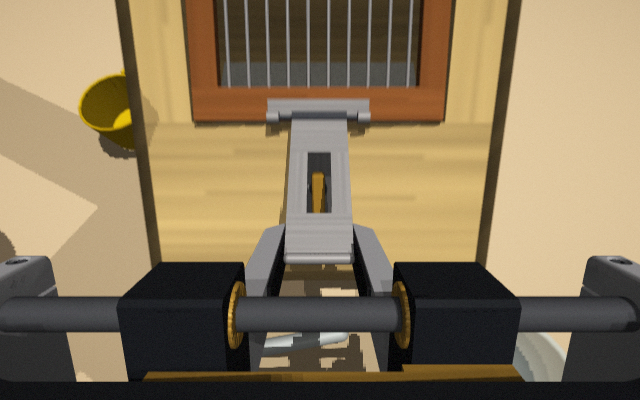

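apply_moves(
  commands=[
    [[0,2,-5,0,0,0,255],[0,2,-10,0,0,0,255],[0,3,-16,0,0,0,255],[0,3.7,-21.5,0,0,0,255],[0,5,-27,0,0,0,255]],
  ],
)

```text
time: 10.35
ee_pos: [0.5911, -0.0954, 0.1087]
orientation: [[0.028, 0.999, 0.016], [0.822, -0.032, 0.568], [0.568, -0.003, -0.823]]
force: [-1.3, -6.1, 0.4]
opening: 0.387
```

```bash
python3 arc.py|tail -4; python3 -c "
from h import *
st();snap('wrist','w9')"
```

```text
2.75 [-29.1  -1.2  32.3] [0.5 0.2 8.4]
2.9 [-33.   -1.2  20.8] [ 0.6  3.6 -3.3]
3.05 [-35.1  -1.2   8.9] [  0.8   8.7 -14.3]
3.14 [-35.5  -1.2   1.5] [  0.9  12.6 -20.6]
t 10.35 slope pos [-34.1  -0.7  25.6] rot err [ 0.002 -0.007  0.003] F slope [-4.7  1.1  3.8] open 0.387 q [-0.6   0.53  1.53  0.5   1.46 -0.72]
```

View pics/w9.png

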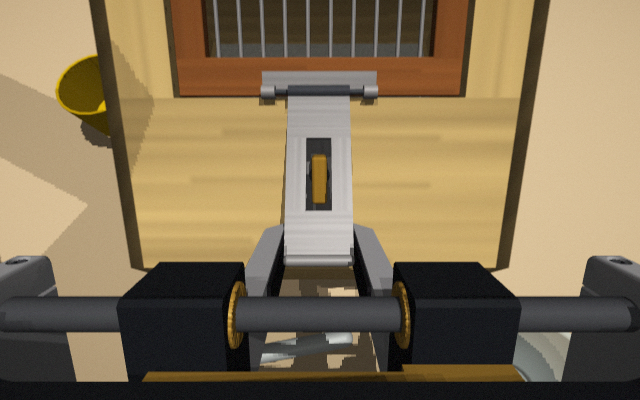

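apply_moves(
  commands=[
    [[0.2,3,-4,0,0,0,255],[0.2,5,-8,0,0,0,255],[0.2,8,-12,0,0,0,255],[0.2,10,-16,0,0,0,255],[0.2,11,-18,0,0,0,255]],
  ],
)

```text
time: 10.9
ee_pos: [0.5914, -0.0866, 0.0883]
orientation: [[0.029, 0.999, 0.016], [0.825, -0.033, 0.564], [0.564, -0.003, -0.826]]
force: [-0.2, -6.5, -1.3]
opening: 0.379
```

```bash
python3 arc.py|tail -4; python3 -c "
from h import *
st();snap('wrist','w10')"
```

```text
2.75 [-29.1  -1.2  32.3] [ 0.2 -8.6 28.8]
2.9 [-33.   -1.2  20.8] [ 0.3 -5.3 17.1]
3.05 [-35.1  -1.2   8.9] [ 0.4 -0.1  6.1]
3.14 [-35.5  -1.2   1.5] [ 0.6  3.8 -0.1]
t 10.9 slope pos [-38.5  -0.7   3.8] rot err [ 0.001 -0.012  0.004] F slope [-6.1  0.   2.6] open 0.379 q [-0.59  0.54  1.56  0.51  1.41 -0.73]
```

View pics/w10.png

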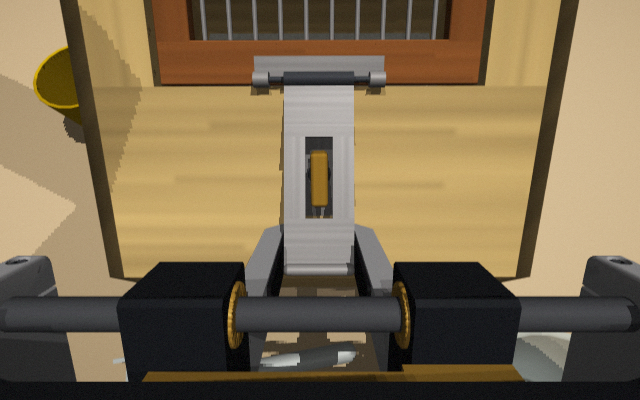

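apply_moves(
  commands=[
    [[0,0,0,0,0,0,120],[0,0,0,0,0,0,120],[0,-6,8,0,0,0,150],[0,-13,19,0,0,0,255],[0,-17,25,0,0,0,255]],
  ],
)

```text
time: 11.45
ee_pos: [0.5915, -0.1023, 0.1154]
orientation: [[0.028, 0.999, 0.016], [0.823, -0.033, 0.567], [0.567, -0.003, -0.823]]
force: [0.6, 6.9, 1.4]
opening: 0.381
```

apply_moves(
  commands=[
    [[0,0,0,0,0,0,255],[0,0,0,0,0,0,255],[0,0,0,0,0,0,255],[0,0,0,0,0,0,255]],
  ],
)

```text
time: 11.85
ee_pos: [0.5916, -0.1022, 0.1154]
orientation: [[0.029, 0.999, 0.017], [0.823, -0.033, 0.567], [0.568, -0.003, -0.823]]
force: [0.6, 1.3, 0.4]
opening: 0.378
```

```bash
python3 -c "
from h import *
st();im,d,p=snap('wrist','w11');st()
for L in [[-38,-1,15],[-38,-1,8],[-38,-1,5],[-38,-1,4]]:
  print(L,((W(L)-sensors.sense()['ee_pos'])*1000).round(1))
s=load('w11');L=(cloud(s)-SF)@Rs*1000
k=(s['d']>0)&(abs(abs(L[...,1]-0.5)-12)<3)&(L[...,0]>-30)&(L[...,0]<45)&(abs(L[...,2])<25)
print(np.polyfit(L[k][:,0],L[k][:,2],1),k.sum())
"
```

```text
t 11.85 slope pos [-35.7  -1.4  34.9] rot err [ 0.001 -0.007  0.003] F slope [ 1.3 -0.6 -0.4] open 0.378 q [-0.61  0.53  1.51  0.5   1.48 -0.72]
t 11.9 slope pos [-35.8  -1.5  34.9] rot err [ 0.001 -0.007  0.003] F slope [ 1.8 -0.8 -0.6] open 0.383 q [-0.61  0.53  1.51  0.5   1.48 -0.72]
[-38, -1, 15] [ -0.2   9.6 -17.6]
[-38, -1, 8] [ -0.   13.6 -23.3]
[-38, -1, 5] [  0.   15.3 -25.8]
[-38, -1, 4] [  0.   15.9 -26.6]
[-0.33512331 22.47809502] 1792
```

View pics/w11.png

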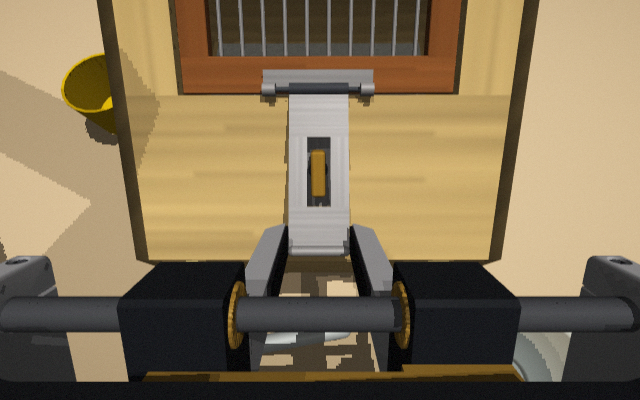

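apply_moves(
  commands=[
    [[0,2,-7,0,0,0,255],[0,5,-13,0,0,0,255],[0,10,-20,0,0,0,255],[0,15,-26,0,0,0,255],[0,15,-27,0,0,0,255]],
  ],
)

```text
time: 12.4
ee_pos: [0.5911, -0.0877, 0.0866]
orientation: [[0.029, 0.999, 0.015], [0.824, -0.033, 0.566], [0.566, -0.004, -0.824]]
force: [0.8, -3.8, -0.9]
opening: 0.383
```

apply_moves(
  commands=[
    [[0,0,0,0,0,0,100],[0,0,0,0,0,0,100],[0,0,0,0,0,0,100],[0,0,0,0,0,0,100],[0,0,0,0,0,0,100]],
  ],
)

```text
time: 12.9
ee_pos: [0.5912, -0.0876, 0.0869]
orientation: [[0.029, 0.999, 0.015], [0.824, -0.032, 0.566], [0.566, -0.004, -0.824]]
force: [-0.3, -0.3, 0.2]
opening: 0.606
```

```bash
python3 -c "
from h import *
st()
for L in [[-38,-1,15],[-38,-1,30]]:
  print(L,((W(L)-sensors.sense()['ee_pos'])*1000).round(1))
"
```

```text
t 12.9 slope pos [-40.1  -0.6   3.2] rot err [ 0.002 -0.009  0.004] F slope [-0.2  0.3  0.4] open 0.606 q [-0.59  0.54  1.56  0.51  1.41 -0.74]
[-38, -1, 15] [ 0.3 -5.  10.9]
[-38, -1, 30] [  0.  -13.6  23.2]
```

apply_moves(
  commands=[
    [[0,-5,8,0,0,0,100],[0,-13,22,0,0.004,0,100],[0,-15,25,0.007,0,0,150],[0,-15,25,0.007,0,0,255],[0,-15,25,0.007,0,0,255]],
  ],
)

```text
time: 13.4
ee_pos: [0.5909, -0.1026, 0.1117]
orientation: [[0.029, 0.999, 0.015], [0.82, -0.033, 0.572], [0.572, -0.004, -0.82]]
force: [-0.1, -0.1, 0.4]
opening: 0.39
```

apply_moves(
  commands=[
    [[0,0,0,0,0,0,255],[0,0,0,0,0,0,255],[0,0,0,0,0,0,255]],
  ],
)

```text
time: 13.7
ee_pos: [0.5907, -0.1023, 0.1114]
orientation: [[0.029, 0.999, 0.015], [0.82, -0.033, 0.572], [0.572, -0.005, -0.82]]
force: [-0.1, 0.1, -0.1]
opening: 0.134
```

```bash
python3 -c "
from h import *
st();im,d,p=snap('wrist','w12');st()
for L in [[-38,-1,15],[-38,-1,8],[-38,-1,5],[-38,-1,4]]:
  print(L,((W(L)-sensors.sense()['ee_pos'])*1000).round(1))
s=load('w12');L=(cloud(s)-SF)@Rs*1000
k=(s['d']>0)&(abs(abs(L[...,1]-0.5)-12)<3)&(L[...,0]>-30)&(L[...,0]<45)&(abs(L[...,2])<25)
print(np.polyfit(L[k][:,0],L[k][:,2],1),k.sum())
"
```

```text
t 13.7 slope pos [-38.1  -0.5  31.7] rot err [ 0.003 -0.002  0.004] F slope [-0.   0.1 -0.1] open 0.134 q [-0.61  0.53  1.52  0.5   1.47 -0.72]
t 13.75 slope pos [-38.1  -0.6  31.8] rot err [ 0.003 -0.002  0.004] F slope [ 0.3 -0.3  0. ] open 0.091 q [-0.61  0.53  1.52  0.5   1.47 -0.72]
[-38, -1, 15] [  0.7   9.7 -13.7]
[-38, -1, 8] [  0.8  13.7 -19.4]
[-38, -1, 5] [  0.8  15.5 -21.9]
[-38, -1, 4] [  0.9  16.  -22.7]
[1.23768579e-03 5.39896490e+00] 2266
```

View pics/w12.png

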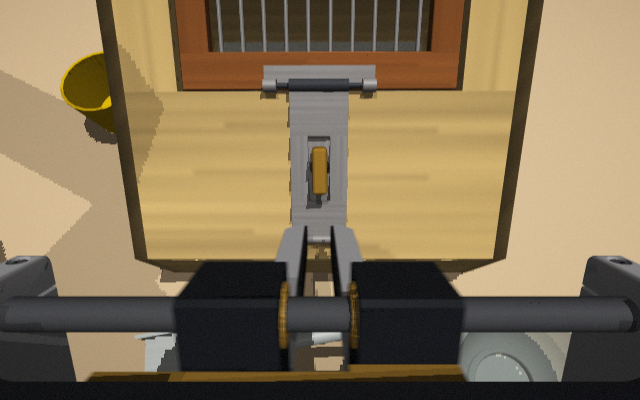

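apply_moves(
  commands=[
    [[0.5,6,-7,0,0,0,255],[0.5,12,-13,0,0,0,255],[0.5,16,-18,0,0,0,255],[0.5,17,-19.5,0,0,0,255],[0.5,17.8,-20.5,0,0,0,255]],
  ],
)

```text
time: 14.25
ee_pos: [0.5911, -0.084, 0.091]
orientation: [[0.029, 0.999, 0.014], [0.819, -0.032, 0.573], [0.573, -0.005, -0.82]]
force: [-0.9, 0.1, 2.3]
opening: 0.004
```

```bash
python3 -c "
from h import *
st()"
```

```text
t 14.25 slope pos [-34.9  -0.4   4.6] rot err [ 0.003 -0.001  0.004] F slope [1.4 0.9 1.9] open 0.004 q [-0.59  0.54  1.56  0.51  1.42 -0.73]
```

apply_moves(
  commands=[
    [[0,0.3,-0.4,0,0,0,255],[0,0.6,-0.8,0,0,0,255],[0,0.9,-1.2,0,0,0,255],[0,0.9,-1.2,0,0,0,255]],
  ],
)

```text
time: 14.65
ee_pos: [0.5916, -0.0836, 0.0904]
orientation: [[0.029, 0.999, 0.015], [0.82, -0.032, 0.572], [0.572, -0.004, -0.82]]
force: [-1.1, -3.0, 4.6]
opening: 0.002
```

```bash
python3 -c "
from h import *
st()
for L in [[-35,-1,20],[-35,-1,40],[-.5,-1,50],[-.5,-1,12]]:
  print(L,((W(L)-sensors.sense()['ee_pos'])*1000).round(1))
"
```

```text
t 14.65 slope pos [-34.8  -0.8   3.8] rot err [ 0.002 -0.001  0.004] F slope [0.1 1.  5.6] open 0.002 q [-0.59  0.54  1.56  0.51  1.42 -0.73]
[-35, -1, 20] [-0.1 -9.4 13.2]
[-35, -1, 40] [ -0.5 -20.9  29.6]
[-0.5, -1, 50] [ 0.2  1.6 57.6]
[-0.5, -1, 12] [ 0.9 23.4 26.4]
```

apply_moves(
  commands=[
    [[-0.2,-9,13,0,0,0,255],[-0.3,-20,29,0,0,0,140],[0,-10,45,0,0,0,140],[0.2,1.5,57.5,0,0,0,140],[0.2,1.5,57.5,0,0,0,140]],
  ],
  squeeze=12,
)

```text
time: 15.15
ee_pos: [0.592, -0.0798, 0.1499]
orientation: [[0.026, 1.0, 0.016], [0.82, -0.03, 0.572], [0.572, -0.001, -0.82]]
force: [-0.5, -0.6, -0.3]
opening: 0.307
```

apply_moves(
  commands=[
    [[0,0,0,0,0,0,140]],
  ],
)

```text
time: 15.25
ee_pos: [0.5916, -0.0788, 0.1497]
orientation: [[0.025, 1.0, 0.015], [0.82, -0.029, 0.572], [0.572, -0.002, -0.82]]
force: [0.4, -0.0, -0.1]
opening: 0.394
```

```bash
python3 -c "
from h import *
st();im,d,p=snap('wrist','w13');st()
for L in [[-.5,-1,30],[-.5,-1,20],[-.5,-1,12],[-.5,-1,10]]:
  print(L,((W(L)-sensors.sense()['ee_pos'])*1000).round(1))
s=load('w13');L=(cloud(s)-SF)@Rs*1000
k=(s['d']>0)&(abs(abs(L[...,1]-0.5)-12)<3)&(L[...,0]>-30)&(L[...,0]<45)&(abs(L[...,2])<25)
print(np.polyfit(L[k][:,0],L[k][:,2],1),k.sum())
k=(s['d']>0)&(abs(L[...,1])<80)&(abs(L[...,1])>45)&(L[...,0]>-30)&(L[...,0]<45)&(abs(L[...,2])<25)
print('ply',np.polyfit(L[k][:,0],L[k][:,2],1),k.sum())
k=(s['d']>0)&(abs(L[...,1])<80)&(abs(L[...,1])>40)&(L[...,0]>53)&(L[...,0]<68)&(abs(L[...,2])<25)
print('rail',np.median(L[k],0),np.polyfit(L[k][:,0],L[k][:,2],1),k.sum())
";python3 d.py w13
```

```text
t 15.25 slope pos [ 3.1 -0.7 49.6] rot err [ 0.002 -0.002 -0.   ] F slope [-0.  -0.4 -0.1] open 0.394 q [-0.58  0.49  1.5   0.51  1.52 -0.67]
t 15.3 slope pos [ 3.4 -0.8 49.6] rot err [ 0.002 -0.001 -0.   ] F slope [ 0.  -0.2 -0.2] open 0.43 q [-0.58  0.49  1.5   0.51  1.52 -0.67]
[-0.5, -1, 30] [  0.5   8.1 -18.3]
[-0.5, -1, 20] [  0.7  13.8 -26.5]
[-0.5, -1, 12] [  0.8  18.4 -33.1]
[-0.5, -1, 10] [  0.8  19.6 -34.7]
[3.05336332e-04 5.41530734e+00] 1685
ply [2.25532024e-04 4.43430074e-01] 9305
rail [ 60.55815935 -40.07206646  -0.51940571] [-0.00113583 -0.46641492] 2550
plane z= [-1.25839172e-02 -2.57732415e-04  4.75708592e-01] 28412
width at -20 -129.8 129.9 0.1
width at 0 -130.3 130.6 0.2
width at 20 -130.2 129.7 -0.3
width at 40 -130.4 130.1 -0.1
wing 524 ztop [19.84851747 22.17943086 23.37917538]
((0.10619831085205078, 0.1605057716369629), (26.917373657226562, 8.214249610900879), 0.26642024517059326) [ 0.32387309  0.08372877 22.23051288]
dir 0.0019556099227560075Traceback (most recent call last):
  File "d.py", line 19, in <module>
    print('hasp top z',H[:,2].max())
                       ~~~~~~~~~~^^
    return umr_maximum(a, axis, None, out, keepdims, initial, where)
ValueError: zero-size array to reduction operation maximum which has no identity
```

View pics/w13.png

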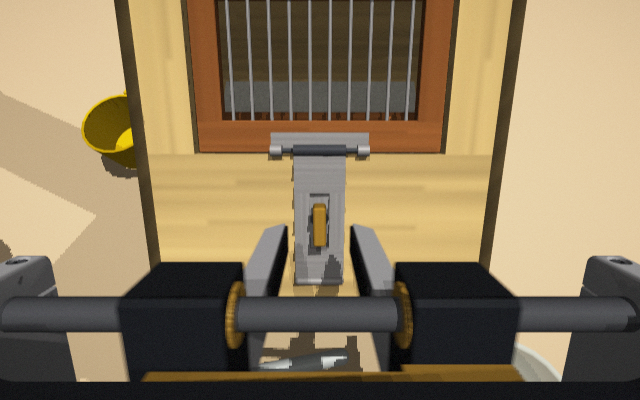

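apply_moves(
  commands=[
    [[0.3,4,-9,0,0,0,140],[0.5,8,-18,0,0,0,140],[0.7,14,-26,0,0,0,140],[0.8,19,-34,0,0,0,140],[0.8,19,-34,0,0,0,255]],
  ],
)

```text
time: 15.8
ee_pos: [0.5914, -0.0583, 0.1143]
orientation: [[0.026, 1.0, 0.012], [0.818, -0.028, 0.574], [0.574, -0.005, -0.819]]
force: [-0.7, -0.2, -0.1]
opening: 0.394
```

apply_moves(
  commands=[
    [[0,0,0,0,0,0,255],[0,0,0,0,0,0,255],[0,0,0,0,0,0,255],[0,0,0,0,0,0,255]],
  ],
)

```text
time: 16.2
ee_pos: [0.5925, -0.0587, 0.1146]
orientation: [[0.026, 1.0, 0.015], [0.819, -0.03, 0.573], [0.574, -0.003, -0.819]]
force: [2.5, 0.5, -0.1]
opening: 0.092
```

```bash
python3 -c "
from h import *
st();plan(W([-.5,-1,10.5]),Rt(-1.57),n=11)"
```

```text
t 16.2 slope pos [-0.6 -1.   9.3] rot err [0.003 0.    0.001] F slope [ 0.4 -2.5 -0.4] open 0.092 q [-0.56  0.51  1.56  0.52  1.44 -0.69]
t 16.2 rows 12 full [-0.1 -0.6  1. ] [ 0.025  0.898 -1.287] F [ 2.5  0.5 -0.1] open 0.092
   [-0.0, -0.1, 0.1] [0.002, 0.075, -0.107]
   [-0.0, -0.1, 0.2] [0.004, 0.15, -0.214]
   [-0.0, -0.2, 0.2] [0.006, 0.225, -0.322]
   [-0.0, -0.2, 0.3] [0.008, 0.299, -0.429]
   [-0.0, -0.3, 0.4] [0.011, 0.374, -0.536]
   [-0.0, -0.3, 0.5] [0.013, 0.449, -0.643]
   [-0.0, -0.4, 0.6] [0.015, 0.524, -0.751]
   [-0.0, -0.4, 0.7] [0.017, 0.599, -0.858]
   [-0.0, -0.5, 0.7] [0.019, 0.674, -0.965]
   [-0.0, -0.5, 0.8] [0.021, 0.748, -1.072]
   [-0.0, -0.6, 0.9] [0.023, 0.823, -1.179]
```

apply_moves(
  commands=[
    [[0,-0.2,0.3,0.002,0.075,-0.107,255],[0,-0.2,0.3,0.004,0.15,-0.214,255],[0,-0.2,0.3,0.006,0.225,-0.322,255],[0,-0.2,0.3,0.008,0.3,-0.43,255],[0,-0.2,0.3,0.011,0.374,-0.536,255]],
  ],
)

```text
time: 16.7
ee_pos: [0.5923, -0.0586, 0.1147]
orientation: [[0.632, 0.774, 0.016], [0.628, -0.525, 0.574], [0.453, -0.353, -0.818]]
force: [0.5, 2.1, -2.2]
opening: 0.094
```

```bash
python3 -c "
from h import *
st();plan(W([-.5,-1,9.7]),Rt(-1.57),n=11)"
```

```text
t 16.7 slope pos [-0.5 -0.8  9.3] rot err [0.002 0.001 0.66 ] F slope [ 0.5 -0.4 -3. ] open 0.094 q [-0.56  0.51  1.56  0.52  1.44 -0.04]
t 16.7 rows 7 full [ 0.2 -0.2  0.3] [ 0.014  0.521 -0.746] F [ 0.5  2.1 -2.2] open 0.094
   [0.0, -0.0, 0.0] [0.002, 0.074, -0.107]
   [0.0, -0.1, 0.1] [0.004, 0.149, -0.213]
   [0.1, -0.1, 0.1] [0.006, 0.223, -0.32]
   [0.1, -0.1, 0.2] [0.008, 0.298, -0.426]
   [0.1, -0.2, 0.2] [0.01, 0.372, -0.533]
   [0.1, -0.2, 0.2] [0.012, 0.447, -0.64]
   [0.2, -0.2, 0.3] [0.014, 0.521, -0.746]
```

apply_moves(
  commands=[
    [[0,0,0,0.002,0.074,-0.107,255],[0,0,0,0.004,0.149,-0.213,255],[0,0,0,0.006,0.223,-0.32,255],[0,0,0,0.008,0.298,-0.426,255],[0,0,0,0.01,0.372,-0.533,255]],
  ],
)

```text
time: 17.2
ee_pos: [0.5922, -0.0584, 0.1148]
orientation: [[0.973, 0.229, 0.017], [0.178, -0.799, 0.574], [0.145, -0.556, -0.819]]
force: [0.8, 1.6, -1.5]
opening: 0.094
```

```bash
python3 -c "
from h import *
st();plan(W([-.5,-1,9.7]),Rt(-1.57),n=11)"
```

```text
t 17.2 slope pos [-0.3 -0.7  9.3] rot err [1.000e-03 0.000e+00 1.315e+00] F slope [ 0.5 -0.7 -2.2] open 0.094 q [-0.56  0.51  1.56  0.52  1.43  0.62]
t 17.2 rows 2 full [ 0.3 -0.4  0.2] [ 0.003  0.146 -0.209] F [ 0.8  1.6 -1.5] open 0.094
   [0.2, -0.2, 0.1] [0.002, 0.073, -0.105]
   [0.3, -0.4, 0.2] [0.003, 0.146, -0.209]
```

apply_moves(
  commands=[
    [[0,0,0,0.002,0.073,-0.105,255],[0,0,0,0.003,0.145,-0.208,255],[0,0,0,0.003,0.145,-0.208,255]],
  ],
)

```text
time: 17.5
ee_pos: [0.5922, -0.0583, 0.1148]
orientation: [[1.0, -0.023, 0.018], [-0.029, -0.819, 0.573], [0.001, -0.573, -0.819]]
force: [-0.2, 0.5, -0.7]
opening: 0.096
```

apply_moves(
  commands=[
    [[0,0,0,0,0,0,160],[0,0,0,0,0,0,160],[0,0,0,0,0,0,160],[0,-6,8,0,0,0,160],[0,-12,17,0,0,0,160]],
  ],
)

```text
time: 18.0
ee_pos: [0.5921, -0.0707, 0.1324]
orientation: [[1.0, -0.022, 0.017], [-0.028, -0.819, 0.573], [0.001, -0.573, -0.819]]
force: [-0.3, -0.3, -0.4]
opening: 0.373
```

apply_moves(
  commands=[
    [[0,-10,15,0,0,0,160],[0,-22,31,0,0,0,160],[0,-35,50,0,0,0,160],[0,-35,50,0,0,0,160]],
  ],
)

```text
time: 18.4
ee_pos: [0.5939, -0.1084, 0.1852]
orientation: [[1.0, -0.021, 0.023], [-0.03, -0.821, 0.57], [0.007, -0.57, -0.821]]
force: [-0.8, -0.3, 1.1]
opening: 0.377
```

```bash
python3 -c "
from h import *
st();snap('wrist','w14');snap('scene','s14');snap('top','t14');st()
for n in ['w14','s14']:
  s=load(n);L=(cloud(s)-SF)@Rs*1000
  w=(s['d']>0)&(abs(L[...,0])<25)&(abs(L[...,1])<25)&(L[...,2]>16)&(L[...,2]<28)
  P=L[w]; e,V=np.linalg.eigh(np.cov(P[:,:2].T)); print(n,'wing dir',np.arctan2(V[1,1],V[0,1]),P.mean(0),np.sqrt(e))
s=load('w14');L=(cloud(s)-SF)@Rs*1000
k=(s['d']>0)&(abs(abs(L[...,1])-12)<4)&(((L[...,0]>-45)&(L[...,0]<-15))|((L[...,0]>15)&(L[...,0]<42)))&(abs(L[...,2])<15)
print('strap',np.polyfit(L[k][:,0],L[k][:,2],1),k.sum())
k=(s['d']>0)&(abs(L[...,1])<80)&(abs(L[...,1])>45)&(L[...,0]>-40)&(L[...,0]<42)&(abs(L[...,2])<15)
print('ply',np.polyfit(L[k][:,0],L[k][:,2],1),k.sum())
for n in ['w14']:
  k=(s['d']>0)&(abs(L[...,1])<80)&(abs(L[...,1])>40)&(L[...,0]>53)&(L[...,0]<68)&(abs(L[...,2])<25)
  print('rail z',np.median(L[k][:,2]),k.sum())
"
```

```text
t 18.4 slope pos [-0.8 -3.9 95.6] rot err [-0.007  0.002  1.566] F slope [0.4 0.8 1.1] open 0.377 q [-0.62  0.48  1.42  0.5   1.61  0.91]
t 18.55 slope pos [-0.3 -1.7 91.5] rot err [ 0.    -0.     1.569] F slope [ 0.5  0.1 -0.1] open 0.373 q [-0.62  0.48  1.42  0.5   1.6   0.91]
w14 wing dir 1.5566650503136215 [-0.25756201  0.51944574 20.1302715 ] [2.60357757 8.08040891]
s14 wing dir 1.552332528320875 [ 1.51138609 -3.15331863 21.27739784] [2.66471997 8.33638046]
strap [2.44570822e-03 3.48757116e+00] 1211
ply [ 6.72673701e-04 -1.42981183e+00] 6608
rail z -2.434292953102622 1108
```

View pics/w14.png

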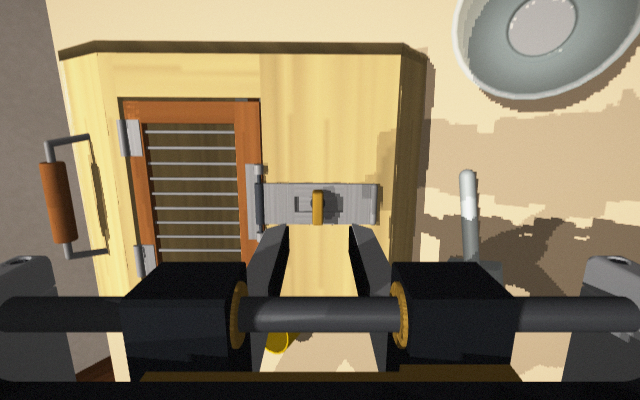

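View pics/t14.png

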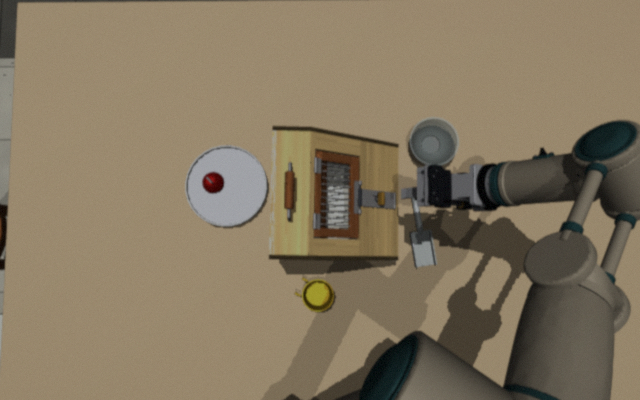

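```bash
python3 -c "
from h import *
bot.close_job(); st()"
```

```text
the job is handed in; nothing more can be done
the job is handed in; nothing more can be done
```

The door is shut, the hasp lies flat over the staple, and the wing is turned a quarter turn across the strap. I handed the job in at about 18.6 s of the 72 s; hand-in reports no verdict.

- **Door:** I pressed it shut with both fingers on the free rail, reading about 9.5 N at the stop.
- **Wing:** I straightened it from about -0.64 rad to about 0.
- **Hasp:** I nipped the strap by its edges to centre it and swung it down over the wing. My first release failed, because the fingers closed again too early and lifted the strap with them. I lowered it and released it properly, then pressed it lightly to its stop with about 5.6 N.
- **Lock:** I turned the wing clockwise, to about -1.57 rad, let go and backed the tool about 90 mm off.

The last camera checks showed:

- **Wing:** within about 0.02 rad of square, in both the wrist and scene views.
- **Strap:** parallel to the plywood within about 0.002 rad, and about 5 mm above it.
- **Door rail:** within about 1 mm of flush.
- **Loose things:** in the top view the cup, bath, scoop and bell sat where they were at the start.

The camera views disagreed with each other and with the tool position by up to about 3.5 mm sideways. I relied on the tool position from gripping the wing to line up the strap.

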